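Clamp the disperser tube with its air inlet up

TASK

The steel disperser tube lies loose in the V-block of the bench clamp. Turn it there until its brass air inlet points straight up, then swing the clamp's hinged half over it until fully shut, and then swing the bolt right home into the slot of the lug, its wing nut over the lug (the nut is not turned). Leave the tube seated in the V and let go, and do not disturb the other things on the bench.

Things in the scene. Friction and masses are not known exactly. Their poses are not given: they have to be found in the camera images.
- tube_clamp: Tube clamp, screwed to the bench: aluminium V-block (46 mm wide, 120 long, top 44 mm above the bench) on a grey foot plate (94 x 124 x 10 mm). Origin on the bench under the tube axis, mid length. x points from the swing bolt's side to the hinge side, y along the tube, z up; the seated tube's axis is 50 mm up. Hinged half and bolt sit at mid length, within 13 mm of y = 0 (wing nut 19 mm).
- disperser_tube: Steel tube lying loose in the V-block, about 0.5 kg, 32 mm across, 176 mm long, with a 37 mm collar near either end beyond the block (11 mm end play each way). Origin on its axis at mid length; y along the tube, as the clamp's y; z points out along the air inlet. At the start z leans about 1.05 rad from vertical towards the clamp's -x. The tube stays at whatever roll it is left.
- air_inlet (a point): Point on the brass air inlet, a round hose stub 12 mm thick (13.4 mm over its barbs), 44 mm along the tube's +y from its middle. The point is 44 mm from the tube axis; the stub ends 6 mm further out, and has an 18 mm wide foot up to 20 mm from the axis. It can be pinched from above along the tube's length and led round the tube axis like a crank. Axes as the tube's.
- hinged_half (a joint): Angle of the clamp's hinged half, rad: 0 fully shut, 2.0 fully thrown back; starts at 1.5 to 1.9; grows by turning about the clamp's +y at hinge_axis. Aluminium strap, 25 mm wide, bowed over the tube (crown 24 mm above the tube axis when shut, 1 mm clear of a seated tube), ending in a forked lug. Stiff: it stays where it is left and takes about 1 N at the lug to move.
- hinge_axis (a point): Middle of the hinge pin: 28 mm on the clamp's +x side of the tube axis, level with it (50 mm above the bench). Axes as the clamp's.
- clamp_lug (a point): Centre of the hinged half's lug; when shut it is 62 mm towards the clamp's -x from hinge_axis and 6 mm higher. The lug is 25 mm wide along the tube and 8 mm thick, reaches 9 mm further out and 10 mm further in than this point; from its outer end an 11 mm wide, 14 mm deep slot takes the bolt. Axes turn with the hinged half and equal the clamp's when shut.
- swing_bolt (a joint): Angle of the swing bolt, rad: 0 upright, home in the lug's slot; 1.4 folded right out towards the clamp's -x; starts at 1.0 to 1.35. Stiff: it stays where it is left and takes about 1 N at the nut to move. It must be out while the hinged half comes down, else the lug lands on the nut.
- bolt_pivot (a point): Pivot of the swing bolt in the clamp's lower fork: 34 mm on the clamp's -x side of the tube axis, 22 mm above the bench. Axes as the clamp's.
- wing_nut (a point): Middle of the brass wing nut, 50.5 mm from bolt_pivot along the bolt. Its wings lie along the tube, span 38 mm from end to end, are 5 mm thick and 12 mm high along the bolt; the washer under it passes 2.5 mm above the shut lug; the bolt ends 9 mm beyond this point. The nut does not turn. Axes: z along the bolt outward, y along the tube.
- wash_bottle: White wash bottle with red spout, 73 x 98 x 172 mm; bystander. Origin at the centre of its underside.
- vial_3: Glass vial with blue cap, 27 x 66 mm, in the blue rack; bystander. Origin at the centre of its underside.
- vial_4: Glass vial with black cap, 27 x 66 mm, in the blue rack; bystander. Origin at the centre of its underside.
- vial_5: Glass vial with white cap, 27 x 66 mm, in the blue rack; bystander. Origin at the centre of its underside.
- jar: Reagent jar with black lid, 46 x 78 mm; bystander. Origin at the centre of its underside.
- spare_fitting: Silver tube fitting standing on its nut, 20 x 34 mm; bystander. Origin at the centre of its underside.
- brush: Brush with wooden handle lying on the bench, 163 mm long, 14 mm thick; bystander. Origin at the centre of its underside.
- hex_key: Black hex key lying on the bench, 77 x 30 x 5 mm; bystander. Origin at the centre of its underside.
- tape: Roll of black tape lying flat, 58 x 56 x 19 mm; bystander. Origin at the centre of its underside.
- pen: White and blue pen lying on the black notebook, 145 mm; bystander. Origin at the centre of its underside.

How it is judged:
By the outcome, as a careful person would: the job done as asked, in the order asked, and still so for the second after the job is handed in, with the robot touching nothing.
It also fails if it takes over 72 s, if anything falls off the work surface, if the arm or the gripper's body presses on something with over 40 N, if the wrist force passes 120 N, or if a joint passes its speed limit or range.

ROBOT

A 6-joint arm with a two-finger parallel gripper is mounted at the origin on a cart in front of the work surface, level with it; the furniture and walls round the work are solid. World frame = base frame: x ahead of the robot, y to its left, z up, the work surface at z = 0. Lengths are in m, angles in degrees, forces in N, time in s.
With the tool pointing down it reaches from about 0.375 to 0.9 m from the base axis. Payload 3.1 kg.
Tool frame: the origin (TCP) lies at the very end of the fingers, on their centre line; the grasp point (between the pads) lies 19 mm behind it; z points along the fingers, x is the direction in which the jaws open and shut, and the axes are right-handed (so a half turn about z gives the same grasp; the last joint's range is limited). The gripper opens to 87 mm and grips with 3 to 60 N. Pads are 19 mm wide; open, the fingers measure 117 mm over their backs; the gripper's body (75 mm by 190 mm) begins 51 mm behind the grasp point.
Start: joints at [55.892, 30.224, 82.088, -0, 67.689, -10.227], TCP at [0.253, 0.571, 0.223] pointing down, gripper open.
Joint ranges: [-176.69, 176.69], [-43.24, 126.21], [12.49, 139.97], [-82, 262], [0, 151.66], [-163.58, 163.58]. Speed limits (degrees/s): [159.86, 159.86, 180, 180, 180, 180].

INTERFACE

Orientations are given as a 3x3 rotation matrix whose columns are the frame's x, y, z axes.
In Python, from rig import read_state, capture, bot gives the robot as it stands.
- The arm moves only by the shell command python3 -m crank 'ROWS' [OPENING]. ROWS is JSON, a list of rows, each a list of 2 entries, a list of its own where there are three numbers: the shift along the tool's x, y, z in cm, then the turn, a rotation vector about the tool's x, y, z in rad. In form: [[[dx, dy, dz], [wx, wy, wz]], ...]. A call has 1 to 12 rows; each row shifts and turns the commanded pose from where the row before left it, along the tool's axes as they then stand; what a row does not reach is not made up. A row lasts 1/10 s, in which the tool goes at most 50 mm and 8.59 degrees, less where a joint would pass 70% of its speed; a pose out of reach is approached as far as the arm can. A call with a gripper value outside its range is refused whole. OPENING is the closure, from -1 (fully open) to 1 (shut), set as the call begins (- or left out, the last holds). The fingers move at their own pace and stop on an object; the grip force is fixed at half the most. Time passes only in rows, so rows that do not move let the fingers close. It gives the time, the measured TCP pose, the force and the opening at its end, in the units of the state.
- read_state(): the state, without advancing time (a new reading comes with each control period).
- capture(name): name is "side" or "top" or "wrist"; returns a dict with "pixels" (480x640x3 uint8, red, green, blue), "camera_matrix" (3x3 intrinsics, pixels), "R" (3x3) and "t" (3): a world point X has camera coordinates R X + t. Camera axes: x right, y down, z forward; pixel columns grow to the right and rows downward; lengths in m; the calibration is good to about 2 mm. A picture is of the moment at which its call begins. There is no depth.
- bot.hand_in(): hands the job in, once; it reports no verdict.
The state is a dict: "time_s": time; "joint_positions": joint angles; "qvel": joint speeds; "tau": joint torques, N m; "position": TCP position; "tcp_rot": TCP orientation; "force": force on the tool from outside, world axes, zero at the start; "moment": the same for the moment, N m; "opening": opening from 0.0 (shut) to 1.0 (fully open).
Only numpy, scipy, OpenCV 4.12 (cv2) and the standard library are available. Lean on these libraries where they do the work, as an engineer would, in place of code of your own. Each camera call takes 0.05 s, during which the arm holds its last target.

## Working session

There is one attempt and no reset: what is moved stays moved. The work goes in short steps, Python scripts to look and compute and a shell command to move; the robot and the scene stay as the last step left them, time stands still between calls to the robot, and variables do not carry over. Pictures are saved under pics/ and viewed, and the job is handed in when it is done.

```bash
ls; mkdir -p pics
python3 - <<'E'
from rig import read_state, capture, bot
import cv2
s=read_state()
for k,v in s.items(): print(k,v)
for n in ["side","top","wrist"]:
    c=capture(n); cv2.imwrite(f"pics/{n}0.png",c["pixels"][:,:,::-1]); print(n,c["camera_matrix"],c["R"],c["t"])
E
```

```text
pics
time_s 0.0
joint_positions [ 5.58903942e+01  3.02776682e+01  8.21591030e+01  6.40007792e-04
  6.76892698e+01 -1.02277757e+01]
qvel [-0.03518859 -0.02174629  0.05951114  0.00105006  0.01327672 -0.08737622]
tau [ 1.47881568e-03 -4.40036631e+01 -1.76594245e+01  6.31992845e-02
  5.81065868e-02 -1.71415581e-04]
position [0.25257522 0.57086234 0.22157048]
tcp_rot [[ 4.04854179e-01  9.14380419e-01 -1.24217070e-03]
 [ 9.14378705e-01 -4.04855886e-01 -1.81558804e-03]
 [-2.16303827e-03 -4.00766028e-04 -9.99997580e-01]]
force [0.79686958 0.58217642 0.87319645]
moment [ 0.05048934 -0.01815007 -0.05832419]
opening 1.0021349806640822
side [[620.84241096   0.         319.78712986]
 [  0.         620.84241096 239.77073507]
 [  0.           0.           1.        ]] [[-0.99695783 -0.07627046 -0.01605958]
 [-0.03951826  0.67222322 -0.73929307]
 [ 0.06718184 -0.73640937 -0.67319228]] [0.54534982 0.09123875 1.53543721]
top [[616.41692064   0.         317.76501657]
 [  0.         616.41692064 243.0682169 ]
 [  0.           0.           1.        ]] [[ 0.00486165 -0.9999093   0.01255995]
 [-0.99220663 -0.0063873  -0.12443956]
 [ 0.12450849 -0.01185708 -0.99214769]] [-0.06243578  0.51394407  1.83014568]
wrist [[364.62016094   0.         320.54577378]
 [  0.         364.62016094 245.83770303]
 [  0.           0.           1.        ]] [[ 0.40436502  0.91459277 -0.002998  ]
 [ 0.87351524 -0.38522804  0.29760795]
 [ 0.27103517 -0.12296104 -0.95468347]] [-0.62438711 -0.03556472  0.39236348]
```

View pics/side0.png

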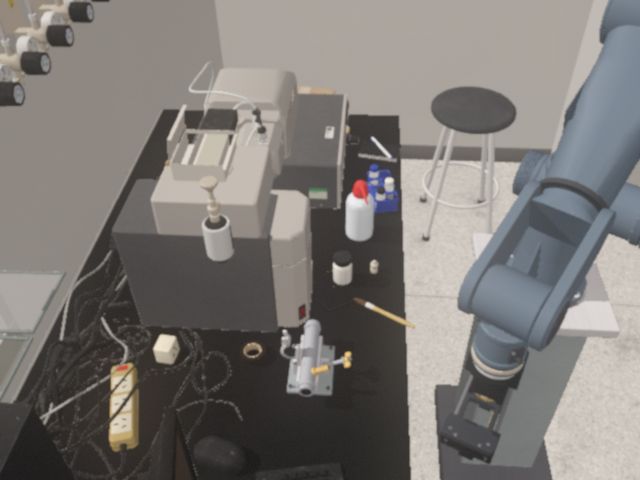

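View pics/top0.png

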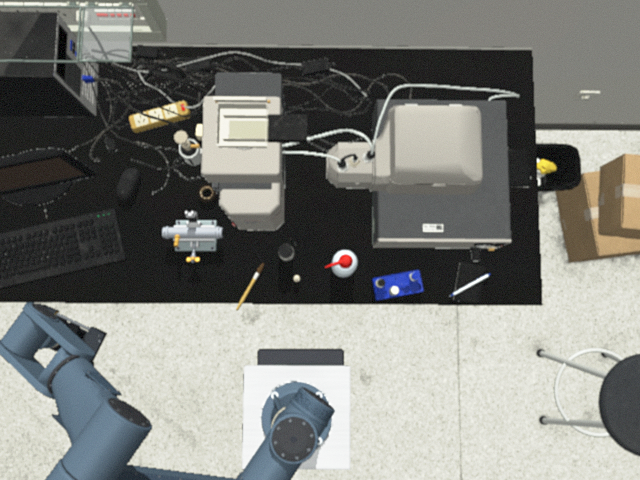

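View pics/wrist0.png

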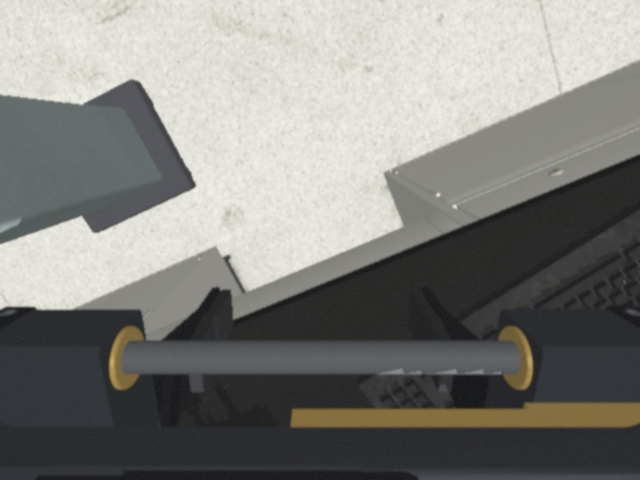

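```bash
cat > h.py <<'E'
from rig import read_state, capture, bot
import cv2, numpy as np
def snap(n,f,box=None,sc=1):
    c=capture(n); im=c["pixels"][:,:,::-1]
    if box: x0,y0,x1,y1=box; im=im[y0:y1,x0:x1]
    im=cv2.resize(np.ascontiguousarray(im),None,fx=sc,fy=sc,interpolation=cv2.INTER_CUBIC)
    cv2.imwrite(f"pics/{f}.png",im); return c
def onz(c,u,v,z):
    R=np.array(c["R"]);t=np.array(c["t"]);K=np.array(c["camera_matrix"])
    d=R.T@np.linalg.solve(K,[u,v,1]);o=-R.T@t
    return o+d*(z-o[2])/d[2]
def proj(c,X):
    p=np.array(c["R"])@np.array(X)+np.array(c["t"]);p=np.array(c["camera_matrix"])@p
    return p[:2]/p[2]
E
python3 - <<'E'
from h import *
snap("top","top1",(145,195,245,275),8)
snap("side","side1",(260,305,370,405),7)
E
```

```text
(no output)
```

View pics/top1.png

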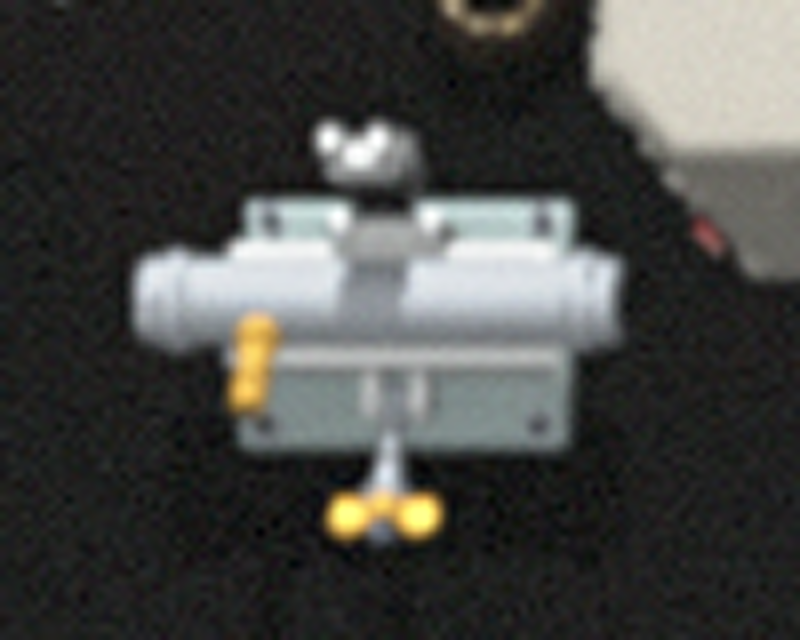

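View pics/side1.png

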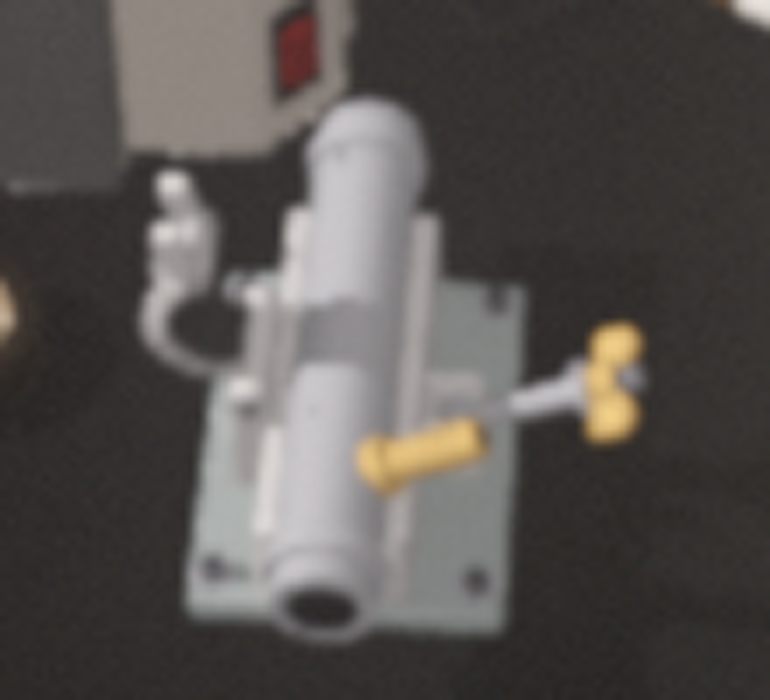

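Run:
```python
from h import *
c=capture("top"); s=capture("side")
P=[onz(c,145+u/8,195+v/8,0.010) for u,v in [(245,198),(576,200),(572,450),(238,447)]]
print(np.round(P,4)); print(np.mean(P,0))
# tube ends at z .05: 
for u,v in [(135,300),(622,300)]: print(onz(c,145+u/8,195+v/8,.05))
Q=[onz(s,260+u/7,305+v/7,0.010) for u,v in [(525,290),(503,632),(188,610)]]
print(np.round(Q,4))
print("plate sizes",np.linalg.norm(P[0]-P[1]),np.linalg.norm(P[1]-P[2]))
```

```text
[[0.5863 0.3761 0.01  ]
 [0.5864 0.2496 0.01  ]
 [0.49   0.2487 0.01  ]
 [0.4904 0.3756 0.01  ]]
[0.53827108 0.31247029 0.01      ]
[0.54093699 0.40696445 0.05      ]
[0.54214631 0.22529506 0.05      ]
[[0.4935 0.2554 0.01  ]
 [0.4927 0.3815 0.01  ]
 [0.5863 0.3801 0.01  ]]
plate sizes 0.1265410694175553 0.09642064908350093
```

```bash
cat >> h.py <<'E'
from scipy.spatial.transform import Rotation as Ro
def need(p,R=None):
    s=read_state();Rc=np.array(s["tcp_rot"]);R=Rc if R is None else np.array(R)
    print("turn",np.round(Ro.from_matrix(Rc.T@R).as_rotvec(),3),"then shift cm (in NEW axes)",np.round(R.T@(np.array(p)-s["position"])*100,2))
E
python3 - <<'E'
from h import *
c=capture("wrist");s=read_state();R=np.array(c["R"]);t=np.array(c["t"])
T=np.array(s["tcp_rot"]);print("cam in tool",T.T@(-R.T@t-s["position"]), "\n",R@T)
RD=np.array([[0,1,0],[1,0,0],[0,0,-1.]])
C=T.T@(-R.T@t-s["position"]); a=(T.T@R.T)[:,2]
# place so that optical axis hits (0.54,.314,.05), camera 0.22+ above
for h in [.2,.25,.3]:
    L=RD@C;A=RD@a; tc=-(h+L[2]-.05)/A[2]; print(h,np.array([.54,.314,h])-np.r_[(L+A*tc)[:2],0])
need([.45,.314,.25],RD)
E
```

```text
cam in tool [ 0.00081353 -0.08306592 -0.16151365] 
 [[ 9.99999060e-01 -5.27801517e-04  1.26507900e-03]
 [ 8.80685163e-04  9.54602426e-01 -2.97881576e-01]
 [-1.05042514e-03  2.97882410e-01  9.54601994e-01]]
0.2 [0.52585846 0.31352926 0.2       ]
0.25 [0.51025602 0.31358427 0.25      ]
0.3 [0.49465358 0.31363929 0.3       ]
turn [-0.     0.    -0.417] then shift cm (in NEW axes) [-25.74  19.71  -2.76]
```

```bash
python3 -m crank '[[[0,0,-1.6],[0,0,-0.139]],[[0,0,-1.6],[0,0,-0.139]],[[0,0,-1.6],[0,0,-0.139]],[[-3.2,3.1,0],[0,0,0]],[[-3.2,3.1,0],[0,0,0]],[[-3.2,3.1,0],[0,0,0]],[[-3.2,3.1,0],[0,0,0]],[[-3.2,3.1,0],[0,0,0]],[[-3.2,3.1,0],[0,0,0]],[[-3.2,3.1,0],[0,0,0]],[[-3.2,3.1,0],[0,0,0]]]'
python3 -m crank '[[[0,0,0],[0,0,0]],[[0,0,0],[0,0,0]]]'
python3 - <<'E'
from h import *
c=snap("wrist","w1"); print(c["R"],c["t"])
E
```

```text
time_s: 1.5
position: [0.5021, 0.3141, 0.2707]
tcp_rot: [[-0.0, 1.0, 0.0], [1.0, 0.0, 0.0], [0.0, 0.0, -1.0]]
force: [0.1, -0.1, -0.0]
opening: 1.004
time_s: 1.7
position: [0.5015, 0.3147, 0.2704]
tcp_rot: [[0.002, 1.0, -0.001], [1.0, -0.002, 0.0], [0.0, -0.001, -1.0]]
force: [-0.3, 0.2, -0.2]
opening: 1.002
[[ 1.98593618e-03  9.99998012e-01 -1.81566346e-04]
 [ 9.54908145e-01 -1.84248403e-03  2.96895671e-01]
 [ 2.96894746e-01 -7.62995036e-04 -9.54909906e-01]] [-0.31657228 -0.52778903  0.28841054]
```

View pics/w1.png

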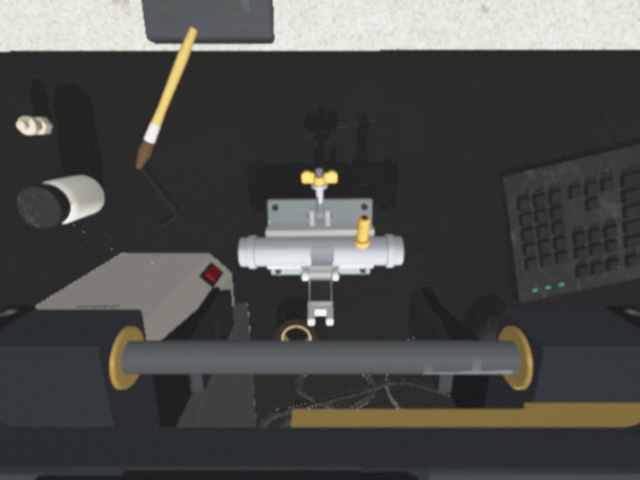

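Run:
```python
from h import *
snap("wrist","w1z",(225,155,415,335),4)
```

```text
(no output)
```

View pics/w1z.png

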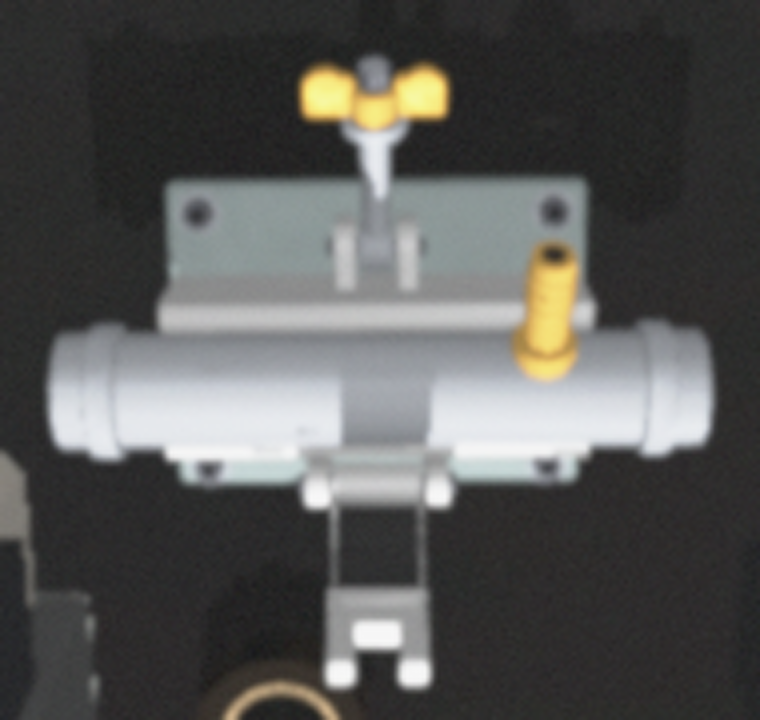

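Run:
```python
from h import *
c=capture("wrist")
f=lambda u,v,z:np.round(onz(c,225+u/4,155+v/4,z),4)
for n,u,v,z in [("TL",167,180,.01),("TR",586,180,.01),("BL",183,483,.01),("BR",577,483,.01),("h1",198,213,.01),("h2",553,212,.01),("h3",210,468,.01),("h4",547,468,.01),("blkL",160,310,.044),("blkR",596,310,.044),("tubeL",50,390,.05),("tubeR",712,390,.05),("tubeback",380,331,.05),("hingeL",303,490,.05),("hingeR",453,490,.05)]:
    print(n,f(u,v,z))
# wing nut: x from angle unknown; for bolt angle a: nut = (X-.034-.0505 sin a, , .022+.0505 cos a)
print("model: which a fits nut px; inlet theta fit; half angle fit")
O=np.array([.54,.314,0])
pr=lambda X:np.round((proj(c,X)-[225,155])*4,1)
for a in [1.0,1.1,1.2,1.3]: print("nut",a,pr(O+[-.034-.0505*np.sin(a),0,.022+.0505*np.cos(a)]), pr(O+[-.034-.0595*np.sin(a),0,.022+.0595*np.cos(a)]))
for th in [.9,1.0,1.05,1.1]: print("inlet tip",th,pr(O+[-.05*np.sin(th),.044,.05+.05*np.cos(th)]))
for q in [1.5,1.6,1.7,1.8,1.9]:
    v=np.array([-.062,.006]); R=lambda v:np.array([np.cos(q)*v[0]+np.sin(q)*v[1],0,-np.sin(q)*v[0]+np.cos(q)*v[1]])
    print("lug",q,pr(O+[.028,0,.05]+R(v)),"tip",pr(O+[.028,.009,.05]+R([-.071,.006])), np.round(R(v)+O+[.028,0,.05],4))
for X in [[-.034,0,.022],[.028,0,.05],[0,.044,.05],[0,0,.066]]: print(X,pr(O+X))
```

```text
TL [0.4928 0.2542 0.01  ]
TR [0.4927 0.3764 0.01  ]
BL [0.5878 0.2551 0.01  ]
BR [0.5876 0.3776 0.01  ]
h1 [0.5026 0.2629 0.01  ]
h2 [0.5022 0.3671 0.01  ]
h3 [0.5828 0.2637 0.01  ]
h4 [0.5827 0.3681 0.01  ]
blkL [0.5229 0.2558 0.044 ]
blkR [0.5227 0.3759 0.044 ]
tubeL [0.5442 0.2253 0.05  ]
tubeR [0.5439 0.408  0.05  ]
tubeback [0.5271 0.3164 0.05  ]
hingeL [0.5738 0.2947 0.05  ]
hingeR [0.5737 0.337  0.05  ]
model: which a fits nut px; inlet theta fit; half angle fit
nut 1.0 [371.  95.] [370.8  67.4]
nut 1.1 [371.1  83.3] [371.   53.7]
nut 1.2 [371.3  73.5] [371.1  42.3]
nut 1.3 [371.4  65.6] [371.3  33.2]
inlet tip 0.9 [548.5 263.6]
inlet tip 1.0 [547.1 248.4]
inlet tip 1.05 [546.4 241.4]
inlet tip 1.1 [545.6 234.9]
lug 1.5 [369.5 572.4] tip [407.5 586.6] [0.5696 0.314  0.1123]
lug 1.6 [369.5 595. ] tip [407.3 613.1] [0.5758 0.314  0.1118]
lug 1.7 [369.6 615.8] tip [407.  637.5] [0.5819 0.314  0.1107]
lug 1.8 [369.7 634.6] tip [406.7 659.5] [0.5879 0.314  0.109 ]
lug 1.9 [369.8 651.2] tip [406.4 678.9] [0.5937 0.314  0.1067]
[-0.034, 0, 0.022] [371.9 233.2]
[0.028, 0, 0.05] [371.4 471. ]
[0, 0.044, 0.05] [531.2 376.3]
[0, 0, 0.066] [370.8 394.5]
```

```bash
python3 - <<'E'
from h import *
w=capture("wrist");t=capture("top")
def sil(c,x,y,f):
    a=np.linspace(0,2*np.pi,721);P=np.array([f(proj(c,[x+.016*np.cos(b),y,.05+.016*np.sin(b)])) for b in a]);return P[:,1].min().round(1),P[:,1].max().round(1)
for x in [.538,.54,.542,.544,.546]:
    print(x,"wrist",sil(w,x,.30,lambda p:(p-[225,155])*4),"top",sil(t,x,.34,lambda p:(p-[145,195])*8))
E
python3 - <<'E'
from h import *
snap("wrist","w2z",(260,220,360,290),8)
E
```

```text
0.538 wrist (np.float64(311.3), np.float64(427.8)) top (np.float64(266.1), np.float64(351.8))
0.54 wrist (np.float64(318.3), np.float64(434.7)) top (np.float64(260.9), np.float64(346.5))
0.542 wrist (np.float64(325.3), np.float64(441.5)) top (np.float64(255.6), np.float64(341.2))
0.544 wrist (np.float64(332.3), np.float64(448.4)) top (np.float64(250.3), np.float64(335.9))
0.546 wrist (np.float64(339.3), np.float64(455.2)) top (np.float64(245.0), np.float64(330.6))
```

View pics/w2z.png

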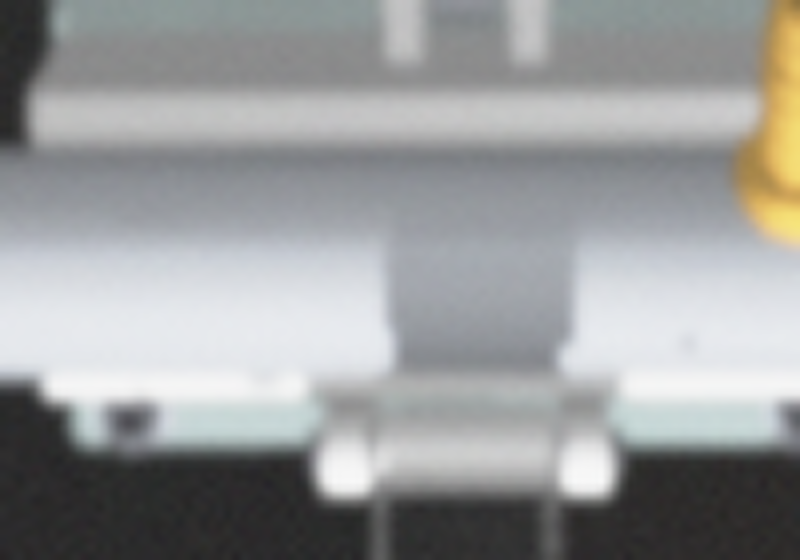

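Run:
```python
from h import *
t=capture("top");s=capture("side")
for z in [0,.05,.1,.2,.3]:
    print(z,"side front-bottom corner",onz(s,300,327,z).round(3),onz(s,309,318,z).round(3),"top",onz(t,219,206,z).round(3),onz(t,241,229,z).round(3))
snap("side","side2",(100,160,370,400),2.9)
```

```text
0 side front-bottom corner [0.578 0.197 0.   ] [0.559 0.169 0.   ] top [0.632 0.246 0.   ] [0.56  0.177 0.   ]
0.05 side front-bottom corner [0.572 0.238 0.05 ] [0.554 0.211 0.05 ] top [0.623 0.238 0.05 ] [0.553 0.171 0.05 ]
0.1 side front-bottom corner [0.566 0.279 0.1  ] [0.549 0.254 0.1  ] top [0.613 0.231 0.1  ] [0.546 0.165 0.1  ]
0.2 side front-bottom corner [0.554 0.362 0.2  ] [0.539 0.339 0.2  ] top [0.595 0.216 0.2  ] [0.531 0.154 0.2  ]
0.3 side front-bottom corner [0.542 0.444 0.3  ] [0.528 0.423 0.3  ] top [0.576 0.201 0.3  ] [0.516 0.142 0.3  ]
```

View pics/side2.png

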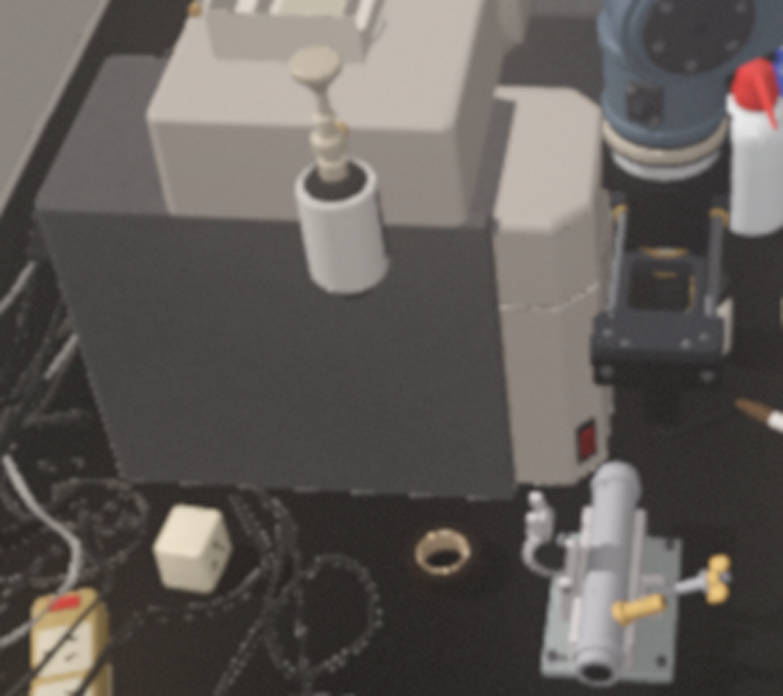

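```bash
python3 -m crank '[[[1.5,0.05,2],[0,0,0]],[[1.5,0.05,2.5],[0,0,0]],[[1.5,0.06,3],[0,0,0]],[[0,0,3],[0,0,0]],[[0,0,3],[0,0,0]],[[0,0,1.5],[0,0,0]],[[0,0,0],[0,0,0]],[[0,0,0],[0,0,0]]]' 0.1
python3 - <<'E'
from h import *
c=snap("wrist","w3"); 
O=np.array([.543,.316,0])
for r in [.02,.044,.05]: print(proj(c,O+[-r*np.sin(1.05),.044,.05+r*np.cos(1.05)]))
E
```

```text
time_s: 2.95
position: [0.5028, 0.3609, 0.1208]
tcp_rot: [[-0.001, 1.0, 0.0], [1.0, 0.001, 0.0], [0.0, 0.0, -1.0]]
force: [0.1, 0.5, 0.2]
opening: 0.465
[317.84281338 297.47237294]
[317.65981477 275.18256735]
[317.60952596 269.05723272]
```

View pics/w3.png

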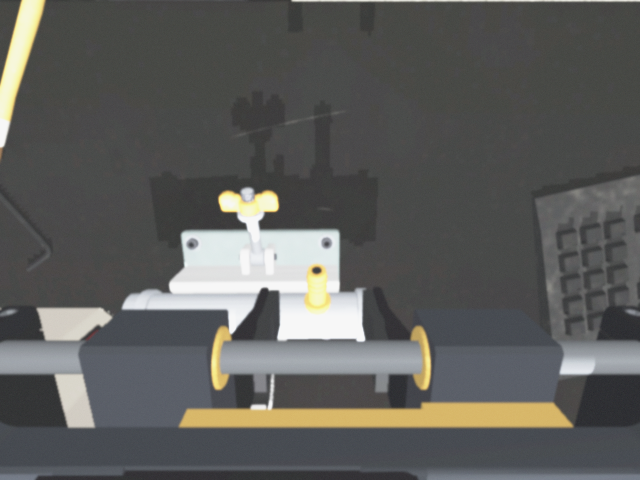

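```bash
python3 -m crank '[[[0,0,2.2],[0,0,0]],[[0,0,2.2],[0,0,0]],[[0,0,1.5],[0,0,0]],[[0,0,0.8],[0,0,0]],[[0,0,0],[0,0,0]],[[0,0,0],[0,0,0]]]'
python3 - <<'E'
from h import *
c=snap("wrist","w4",(200,220,440,400),3.3)
E
```

```text
time_s: 3.6
position: [0.5032, 0.3608, 0.0543]
tcp_rot: [[-0.0, 1.0, 0.001], [1.0, 0.0, 0.001], [0.001, 0.001, -1.0]]
force: [0.3, -0.3, -0.6]
opening: 0.453
```

View pics/w4.png

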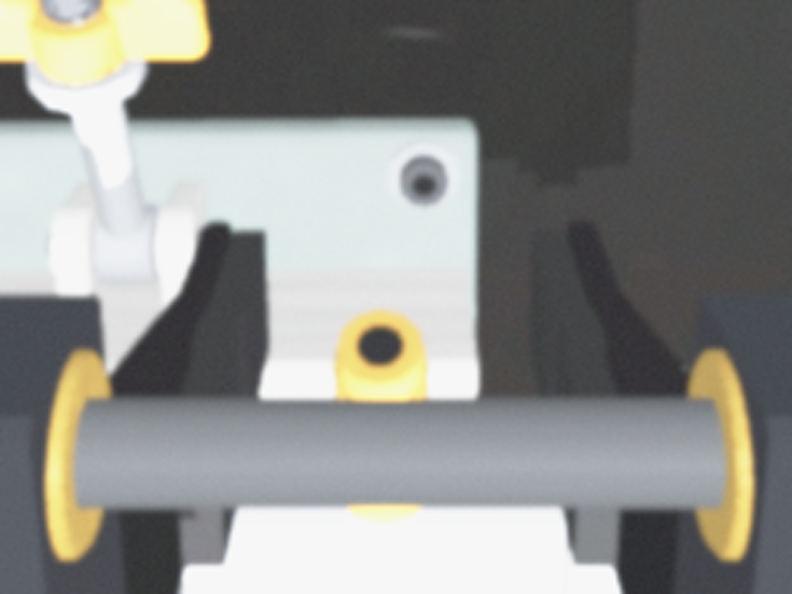

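```bash
python3 -m crank '[[[-0.2,0,0],[0,0,0]],[[0,0,0],[0,0,0]]]'; python3 -m crank '[[[0,0,0],[0,0,0]],[[0,0,0],[0,0,0]],[[0,0,0],[0,0,0]],[[0,0,0],[0,0,0]],[[0,0,0],[0,0,0]],[[0,0,0],[0,0,0]]]' 1
python3 - <<'E'
from h import *
c=snap("wrist","w5",(200,220,440,400),3.3)
s=read_state();print(s["force"],s["moment"],s["opening"]*87)
E
```

```text
time_s: 3.85
position: [0.503, 0.3585, 0.0543]
tcp_rot: [[-0.0, 1.0, 0.001], [1.0, 0.0, 0.0], [0.0, 0.001, -1.0]]
force: [0.2, -1.0, -0.2]
opening: 0.451
time_s: 4.45
position: [0.5026, 0.3585, 0.0535]
tcp_rot: [[-0.0, 1.0, -0.0], [1.0, 0.0, -0.0], [-0.0, -0.0, -1.0]]
force: [0.9, -0.5, 0.0]
opening: 0.122
[-0.81187596 -0.74711326  0.06456973] [ 0.02423092  0.0365285  -0.03051627] 10.564358227999673
```

View pics/w5.png

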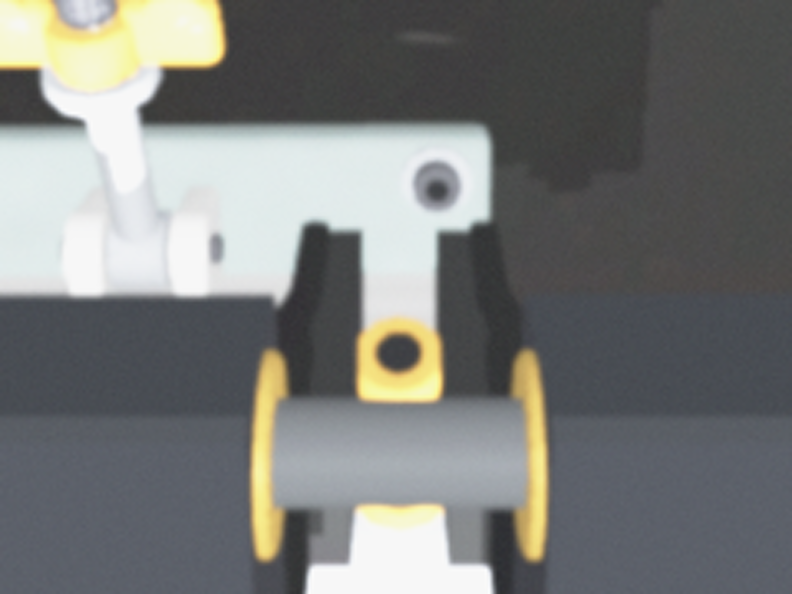

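Run:
```python
import numpy as np
th=np.linspace(1.063,0,12);r=4.62
x=-r*np.sin(th);z=r*np.cos(th)
for a,b in zip(np.diff(x),-np.diff(z)): print(f"[[0,{a:.2f},{b:.2f}],[0,0,0]]",end=",")
```

```text
[[0,0.24,-0.38],[0,0,0]],[[0,0.27,-0.35],[0,0,0]],[[0,0.30,-0.33],[0,0,0]],[[0,0.33,-0.30],[0,0,0]],[[0,0.36,-0.26],[0,0,0]],[[0,0.38,-0.23],[0,0,0]],[[0,0.40,-0.19],[0,0,0]],[[0,0.42,-0.15],[0,0,0]],[[0,0.43,-0.11],[0,0,0]],[[0,0.44,-0.06],[0,0,0]],[[0,0.45,-0.02],[0,0,0]],
```

```bash
python3 -m crank '[[[0,0.24,-0.38],[0,0,0]],[[0,0.27,-0.35],[0,0,0]],[[0,0.30,-0.33],[0,0,0]],[[0,0.33,-0.30],[0,0,0]]]';python3 -m crank '[[[0,0.36,-0.26],[0,0,0]],[[0,0.38,-0.23],[0,0,0]],[[0,0.40,-0.19],[0,0,0]],[[0,0.42,-0.15],[0,0,0]]]'
python3 -m crank '[[[0,0.43,-0.11],[0,0,0]],[[0,0.44,-0.06],[0,0,0]],[[0,0.45,-0.02],[0,0,0]],[[0,0,0],[0,0,0]],[[0,0,0],[0,0,0]],[[0,0,0],[0,0,0]]]'
python3 - <<'E'
from h import *
snap("wrist","w6"); snap("side","s6",(260,280,370,390),7)
E
```

```text
time_s: 4.9
position: [0.5139, 0.3584, 0.0672]
tcp_rot: [[-0.0, 1.0, -0.001], [1.0, 0.0, -0.0], [-0.0, -0.001, -1.0]]
force: [-1.0, 0.5, -2.3]
opening: 0.118
time_s: 5.3
position: [0.5274, 0.3584, 0.0763]
tcp_rot: [[-0.0, 1.0, -0.005], [1.0, 0.0, -0.001], [-0.001, -0.005, -1.0]]
force: [-8.8, -0.3, 6.2]
opening: 0.121
time_s: 5.9
position: [0.5411, 0.3594, 0.0797]
tcp_rot: [[0.0, 1.0, -0.003], [1.0, -0.0, 0.001], [0.001, -0.003, -1.0]]
force: [-8.8, -0.4, 10.5]
opening: 0.128
```

View pics/w6.png

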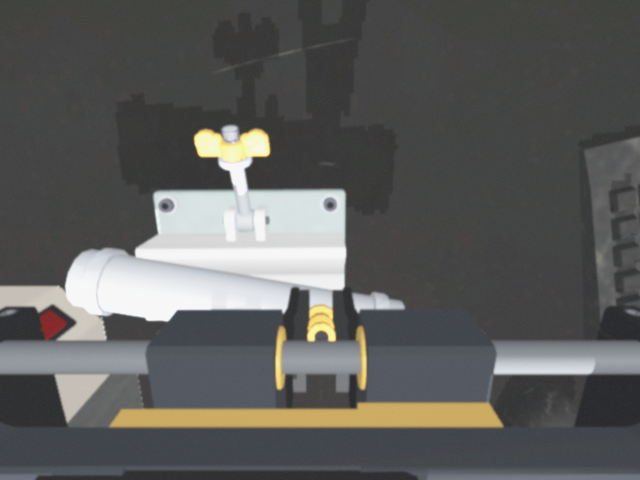

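View pics/s6.png

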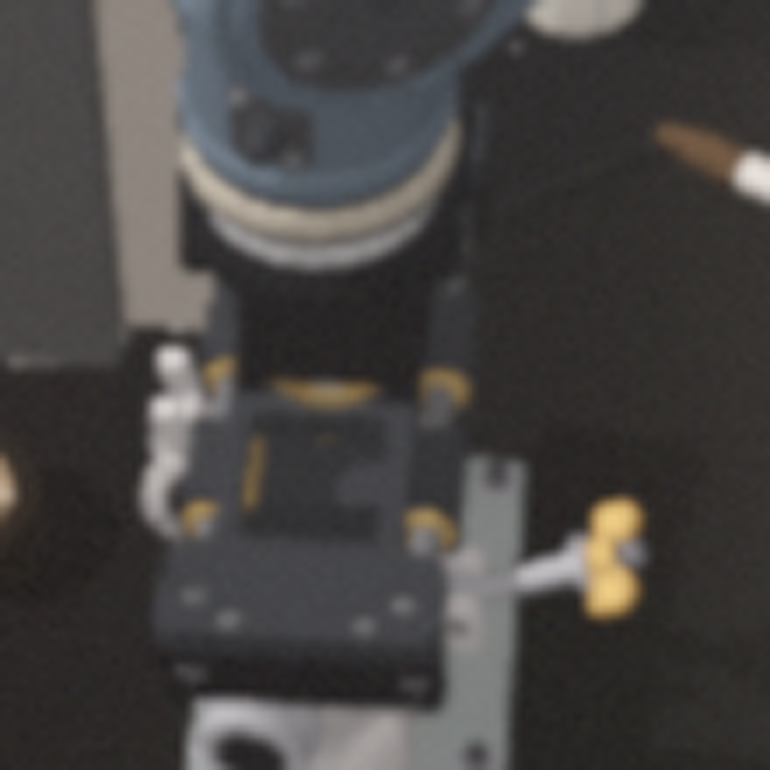

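```bash
python3 -m crank '[[[0,0,-0.1],[0,0,0]],[[0,0,0],[0,0,0]],[[0,0,0],[0,0,0]]]'; python3 -m crank '[[[0,0,0],[0,0,0]],[[0,0,0],[0,0,0]],[[0,0,0],[0,0,0]],[[0,0,0],[0,0,0]]]' 0.3
python3 - <<'E'
from h import *
snap("wrist","w7")
E
```

```text
time_s: 6.3
position: [0.5411, 0.3593, 0.0798]
tcp_rot: [[-0.0, 1.0, -0.003], [1.0, 0.0, 0.001], [0.001, -0.003, -1.0]]
force: [-6.1, 1.6, 6.4]
opening: 0.122
time_s: 6.7
position: [0.5438, 0.3586, 0.0785]
tcp_rot: [[0.0, 1.0, 0.002], [1.0, -0.0, 0.001], [0.001, 0.002, -1.0]]
force: [-0.1, -0.2, -0.3]
opening: 0.332
```

View pics/w7.png

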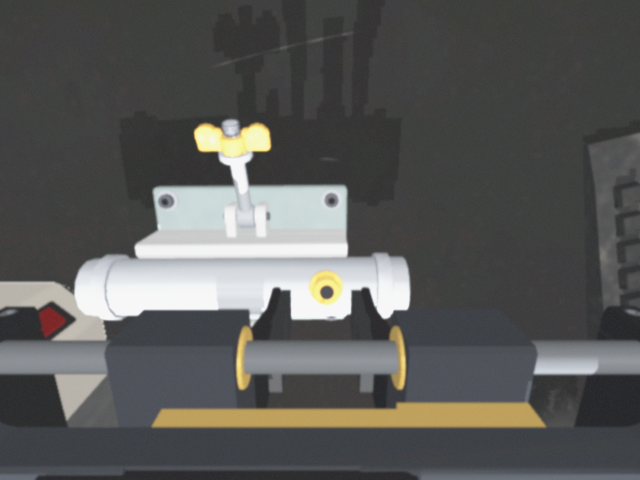

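Run:
```python
from h import *
c=snap("wrist","w8",(280,240,380,320),8)
O=np.array([.543,.316,0])
f=lambda p:(p-[280,240])*8
for th in [0,.1,.2,.3,.4,.5,.6]: print(th,[f(proj(c,O+[-r*np.sin(th),.044,.05+r*np.cos(th)])).round(1) for r in [.018,.05]])
```

```text
0 [array([332.4, 467.3]), array([333.8, 724.9])]
0.1 [array([332.4, 441.3]), array([333.9, 640.3])]
0.2 [array([332.4, 414.3]), array([334. , 550.9])]
0.3 [array([332.5, 386.6]), array([334.1, 458.4])]
0.4 [array([332.5, 358.6]), array([334.1, 364.4])]
0.5 [array([332.5, 330.5]), array([334.1, 271. ])]
0.6 [array([332.5, 302.9]), array([334.1, 179.8])]
```

View pics/w8.png

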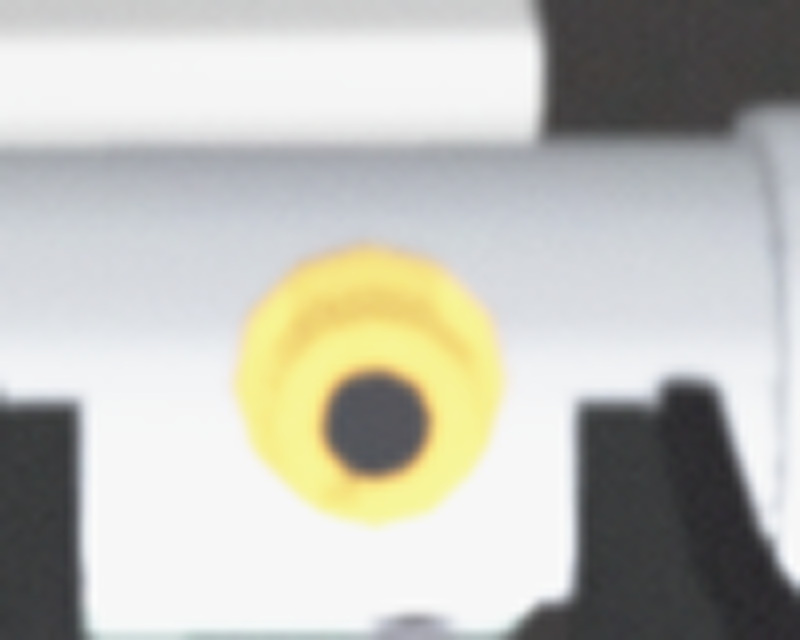

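```bash
python3 -m crank '[[[0.3,-0.5,-1],[0,0,0]],[[0,-0.5,0],[-0.114,0,0]],[[0,0,0],[-0.113,0,0]],[[0,0,0],[-0.113,0,0]],[[0,0,0],[0,0,0]],[[0,0,0],[0,0,0]]]'
python3 - <<'E'
from h import *
need([.534,.3620,.0755])
c=snap("wrist","w9",(200,200,440,380),3.3)
s=read_state(); print(s["tcp_rot"])
O=np.array([.543,.316,0])
f=lambda p:(p-[200,200])*3.3
for th in [.1,.2,.3,.34,.4,.5]: print(th,[f(proj(c,O+[-r*np.sin(th),.044,.05+r*np.cos(th)])).round(1) for r in [.018,.05]])
E
```

```text
time_s: 7.4
position: [0.5328, 0.3621, 0.0889]
tcp_rot: [[-0.001, 0.943, 0.332], [1.0, 0.001, 0.0], [0.0, 0.333, -0.943]]
force: [0.8, 0.5, 0.2]
opening: 0.353
turn [0. 0. 0.] then shift cm (in NEW axes) [-0.01 -0.33  1.31]
[[-7.87464487e-05  9.42503123e-01  3.34197332e-01]
 [ 9.99999318e-01 -3.15297406e-04  1.12483000e-03]
 [ 1.16552734e-03  3.34197192e-01 -9.42502455e-01]]
0.1 [array([379.2, 301.8]), array([376.2, 439.9])]
0.2 [array([379.1, 292.9]), array([376. , 412.9])]
0.3 [array([379.1, 283.3]), array([375.8, 383. ])]
0.34 [array([379.1, 279.3]), array([375.7, 370.3])]
0.4 [array([379.1, 273.2]), array([375.7, 350.6])]
0.5 [array([379. , 262.7]), array([375.6, 316.4])]
```

View pics/w9.png

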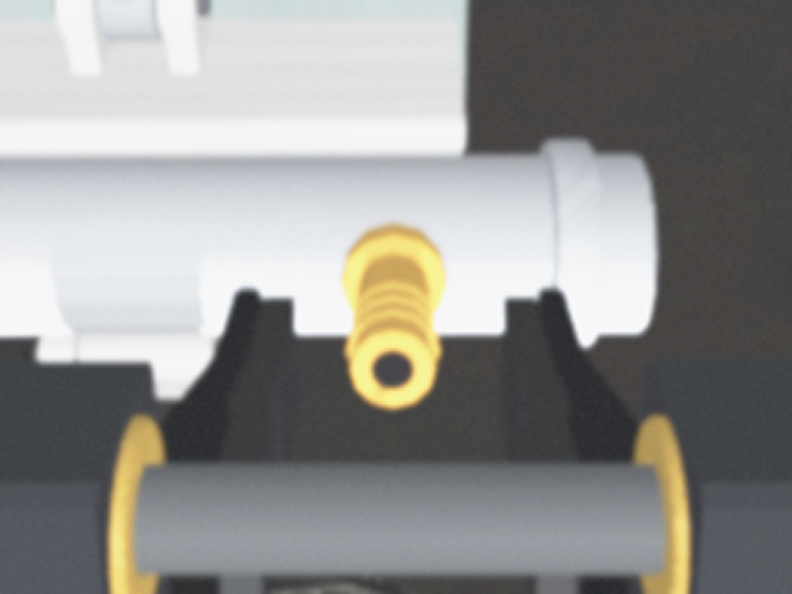

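```bash
python3 -m crank '[[[0,-0.3,0.5],[0,0,0]],[[0,0,0.8],[0,0,0]],[[0,0,0],[0,0,0]],[[0,0,0],[0,0,0]]]'; python3 -m crank '[[[0,0,0],[0,0,0]],[[0,0,0],[0,0,0]],[[0,0,0],[0,0,0]],[[0,0,0],[0,0,0]],[[0,0,0],[0,0,0]]]' 1
python3 - <<'E'
from h import *
s=read_state(); R0=np.array(s["tcp_rot"]);p0=np.array(s["position"]);print(p0,s["force"],np.arctan2(R0[0,2],-R0[2,2]))
# rows: rotate about axis A (.543,.05) by +y angle; tool-frame shift with shift applied in old axes / then turn
A=np.array([.543,p0[1],.05]);N=8;d=.34/N
Rs=Ro.from_rotvec([0,d,0]).as_matrix()
v=p0-A; print("shift old axes",R0.T@(Rs@v-v)*100,"turn",d, "new axes",(Rs@R0).T@(Rs@v-v)*100)
E
```

```text
time_s: 7.85
position: [0.5347, 0.3612, 0.0744]
tcp_rot: [[0.001, 0.943, 0.333], [1.0, -0.0, -0.001], [-0.0, 0.333, -0.943]]
force: [0.6, -0.6, -0.2]
opening: 0.352
time_s: 8.35
position: [0.5343, 0.3615, 0.0753]
tcp_rot: [[-0.0, 0.943, 0.334], [1.0, 0.0, 0.0], [-0.0, 0.334, -0.943]]
force: [-0.4, 0.3, 0.4]
opening: 0.128
[0.5343377  0.36154204 0.07527   ] [-0.37679185  0.2773608   0.41200691] 0.3401804418588383
shift old axes [-3.07890299e-05  1.13468375e-01  3.54057892e-03] turn 0.0425 new axes [-3.03768459e-05  1.13516344e-01 -1.28357266e-03]
```

```bash
python3 -m crank '[[[0,0.114,0],[0.0425,0,0]],[[0,0.114,0],[0.0425,0,0]],[[0,0.114,0],[0.0425,0,0]],[[0,0.114,0],[0.0425,0,0]]]'; python3 -m crank '[[[0,0.114,0],[0.0425,0,0]],[[0,0.114,0],[0.0425,0,0]],[[0,0.114,0],[0.0425,0,0]],[[0,0.114,0],[0.0425,0,0]],[[0,0,0],[0,0,0]],[[0,0,0],[0,0,0]],[[0,0,0],[0,0,0]]]'
python3 - <<'E'
from h import *
snap("wrist","w10",(60,200,460,400),2)
E
```

```text
time_s: 8.75
position: [0.5385, 0.3618, 0.0766]
tcp_rot: [[-0.001, 0.986, 0.167], [1.0, 0.001, 0.0], [0.0, 0.167, -0.986]]
force: [-0.2, -0.5, -1.6]
opening: 0.126
time_s: 9.45
position: [0.5433, 0.3617, 0.0771]
tcp_rot: [[-0.001, 1.0, 0.002], [1.0, 0.001, 0.0], [0.0, 0.002, -1.0]]
force: [-0.4, -0.0, 2.3]
opening: 0.132
```

View pics/w10.png

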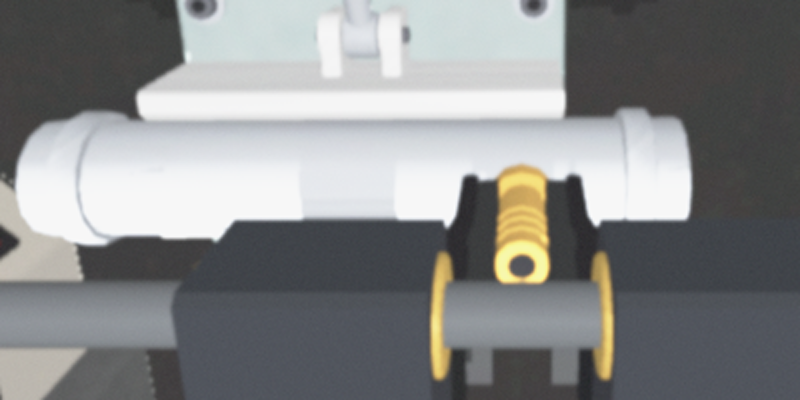

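```bash
python3 -m crank '[[[0,0,0],[0,0,0]],[[0,0,0],[0,0,0]],[[0,0,0],[0,0,0]]]' 0.3
python3 -m crank '[[[0,0,-2.5],[0,0,0]],[[0,0,-2.5],[0,0,0]],[[0,-2,-3],[0,0,0]],[[0,-2,-3],[0,0,0]],[[0,0,0],[0,0,0]],[[0,0,0],[0,0,0]]]'
python3 - <<'E'
from h import *
c=snap("wrist","w11",(220,200,420,340),4)
f=lambda p:(p-[220,200])*4
for ox in [.542,.543,.544]:
  O=np.array([ox,.3175,0])
  for th in [-.1,0,.1]: print(ox,th,[f(proj(c,O+[-r*np.sin(th),.044,.05+r*np.cos(th)])).round(1) for r in [.020,.05]])
a=np.linspace(0,6.28,400);P=np.array([f(proj(c,[.543+.016*np.cos(b),.34,.05+.016*np.sin(b)])) for b in a]);print(P[:,1].min(),P[:,1].max())
snap("side","s11",(250,290,370,400),6)
E
```

```text
time_s: 9.8
position: [0.5429, 0.3614, 0.0765]
tcp_rot: [[-0.0, 1.0, -0.001], [1.0, 0.0, -0.0], [-0.0, -0.001, -1.0]]
force: [-0.1, -0.6, 0.2]
opening: 0.299
time_s: 10.4
position: [0.5033, 0.3617, 0.1874]
tcp_rot: [[-0.001, 1.0, 0.002], [1.0, 0.001, 0.001], [0.001, 0.002, -1.0]]
force: [0.1, 0.0, 0.0]
opening: 0.353
0.542 -0.1 [array([396.2, 349.1]), array([395.6, 428.1])]
0.542 0 [array([396.2, 340.4]), array([395.6, 404.7])]
0.542 0.1 [array([396.2, 331.3]), array([395.6, 379.8])]
0.543 -0.1 [array([396.2, 353.5]), array([395.6, 432.8])]
0.543 0 [array([396.2, 344.9]), array([395.6, 409.5])]
0.543 0.1 [array([396.2, 335.8]), array([395.6, 384.7])]
0.544 -0.1 [array([396.2, 357.9]), array([395.6, 437.6])]
0.544 0 [array([396.2, 349.3]), array([395.6, 414.3])]
0.544 0.1 [array([396.2, 340.2]), array([395.6, 389.5])]
235.51107454831686 381.2186198589452
```

View pics/w11.png

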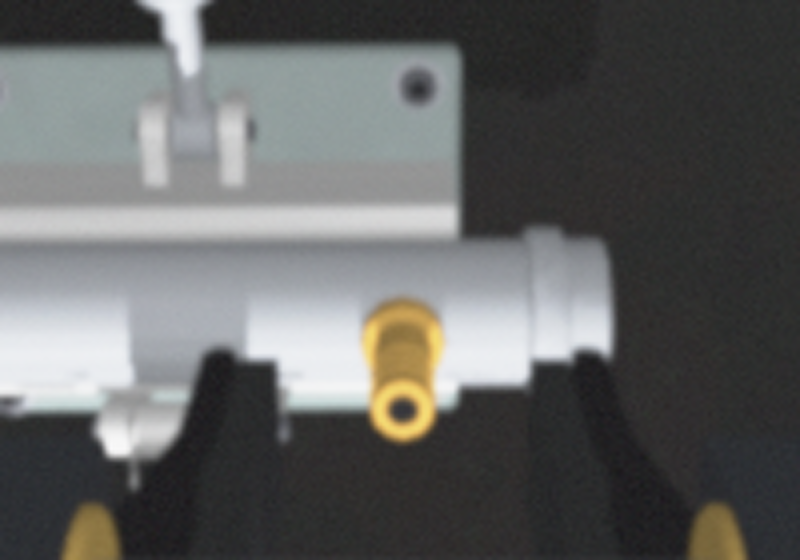

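View pics/s11.png

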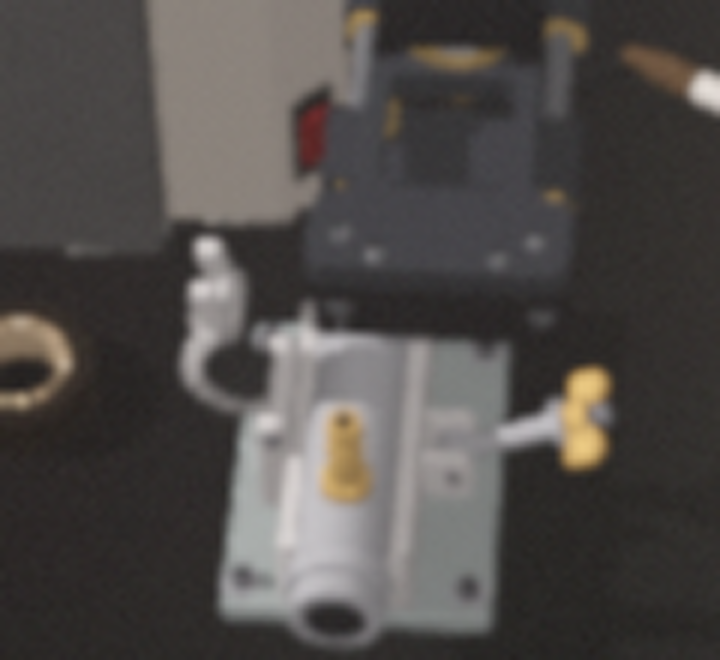

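Run:
```python
from h import *
c=snap("side","s12",(290,325,340,400),10)
f=lambda p:(p-[290,325])*10
for ox in [.542,.544]:
  O=np.array([ox,.3175,0])
  for th in [-.1,0,.1]: print(ox,th,[f(proj(c,O+[-r*np.sin(th),.044,.05+r*np.cos(th)])).round(1) for r in [.020,.05]])
  print("axis end",f(proj(c,O+[0,.088,.05])),f(proj(c,O+[-.0185,.075,.05])),f(proj(c,O+[.0185,.075,.05])), "tube edges", f(proj(c,O+[-.016,.06,.05])),f(proj(c,O+[.016,.06,.05])))
```

```text
0.542 -0.1 [array([171.2, 435.4]), array([151.8, 344.9])]
0.542 0 [array([181. , 435.6]), array([176.6, 345.5])]
0.542 0.1 [array([190.8, 436.5]), array([201.6, 347.5])]
axis end [163.98407492 677.51389603] [261.56952494 627.46215812] [ 78.48888222 617.26050033] tube edges [255.24450733 564.0773063 ] [ 98.28092136 555.43838651]
0.544 -0.1 [array([161.4, 434.9]), array([141.8, 344.4])]
0.544 0 [array([171.1, 435.1]), array([166.7, 344.9])]
0.544 0.1 [array([181. , 435.9]), array([191.6, 347. ])]
axis end [154.01313068 676.95227888] [251.65462901 626.90967822] [ 68.6133658  616.71021475] tube edges [245.41858181 563.53650965] [ 88.48846183 554.89943175]
```

View pics/s12.png

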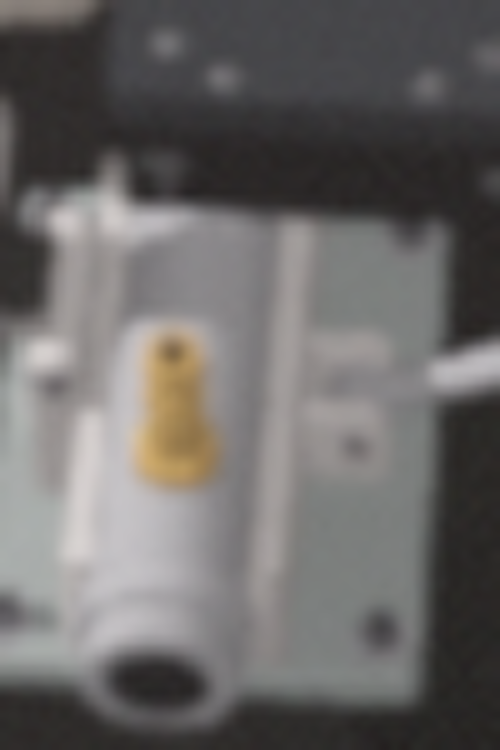

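```bash
python3 -m crank '[[[-1.5,0,0],[-0.15,0,0]],[[-1.5,0,0],[-0.15,0,0]],[[-1.57,0,0],[-0.15,0,0]],[[0,0,0],[0,0,0]],[[0,0,0],[0,0,0]],[[0,0,0],[0,0,0]]]' 0.05
python3 - <<'E'
from h import *
need([.5703,.316,.1538])
c=snap("wrist","w13",(220,180,420,330),4)
f=lambda p:((p-[220,180])*4).round(1)
H=np.array([.5715,.316,.05])
for q in [1.6,1.7,1.75,1.8,1.85,1.9]:
    R=lambda x,y,z:H+[np.cos(q)*x+np.sin(q)*z,y,-np.sin(q)*x+np.cos(q)*z]
    print(q,f(proj(c,R(-.062,0,.006))),"tips",f(proj(c,R(-.071,.009,.002))),f(proj(c,R(-.071,-.009,.010))),R(-.062,0,.006).round(4))
E
```

```text
time_s: 11.15
position: [0.506, 0.317, 0.1872]
tcp_rot: [[0.002, 0.902, 0.432], [1.0, -0.002, -0.0], [0.0, 0.432, -0.902]]
force: [0.5, 0.5, -0.5]
opening: 0.471
turn [0. 0. 0.] then shift cm (in NEW axes) [-0.09  4.35  5.79]
1.6 [392.1 434.5] tips [439.5 458.6] [345.3 484.4] [0.5793 0.316  0.1118]
1.7 [392.4 450.5] tips [438.9 479.1] [346.5 500.5] [0.5854 0.316  0.1107]
1.75 [392.5 457.3] tips [438.5 487.9] [347.1 507.1] [0.5885 0.316  0.1099]
1.8 [392.6 463.2] tips [438.2 495.6] [347.7 512.7] [0.5914 0.316  0.109 ]
1.85 [392.7 468.2] tips [437.8 502.4] [348.3 517.3] [0.5944 0.316  0.1079]
1.9 [392.8 472.5] tips [437.4 508.1] [349.  520.9] [0.5972 0.316  0.1067]
```

View pics/w13.png

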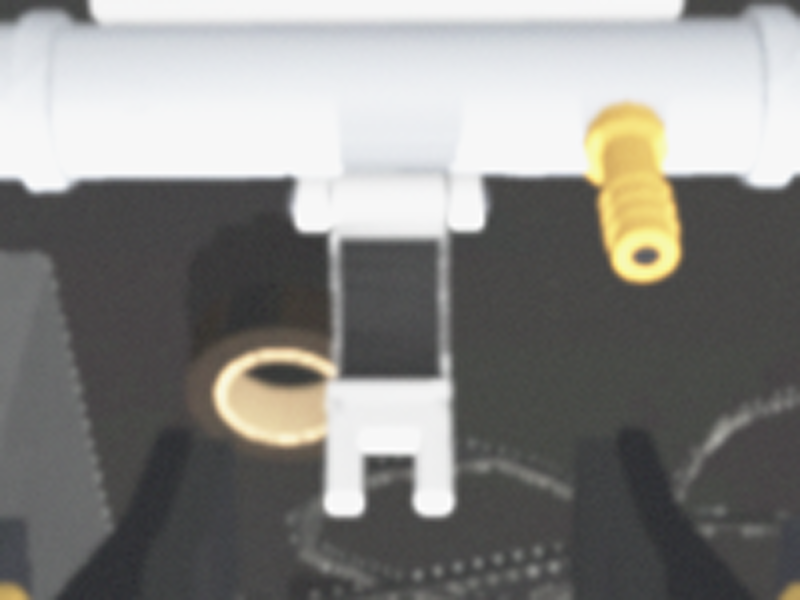

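```bash
python3 -m crank '[[[-0.1,2.2,0.5],[0,0,0]],[[0,2.15,2],[0,0,0]],[[0,0,3.3],[0,0,0]],[[0,0,0],[0,0,0]],[[0,0,0],[0,0,0]]]'
python3 - <<'E'
from h import *
need([.5964,.3155,.0998])
c=snap("wrist","w14",(160,160,480,400),2.5)
f=lambda p:((p-[160,160])*2.5).round(1)
H=np.array([.5715,.316,.05])
for q in [1.7,1.8,1.9]:
    R=lambda x,y,z:H+[np.cos(q)*x+np.sin(q)*z,y,-np.sin(q)*x+np.cos(q)*z]
    print(q,f(proj(c,R(-.062,0,.006))),"tips",f(proj(c,R(-.071,.009,.002))),f(proj(c,R(-.071,-.009,.010))))
E
```

```text
time_s: 11.7
position: [0.5684, 0.3148, 0.1525]
tcp_rot: [[0.002, 0.903, 0.429], [1.0, -0.001, -0.002], [-0.002, 0.429, -0.903]]
force: [-0.1, -0.5, 0.9]
opening: 0.474
turn [0. 0. 0.] then shift cm (in NEW axes) [0.08 0.26 5.96]
1.7 [402.7 276.9] tips [441.3 298.2] [365.1 317.2]
1.8 [402.7 288.5] tips [440.3 313.1] [366.2 328.4]
1.9 [402.7 297.4] tips [439.2 324.7] [367.3 336.3]
```

View pics/w14.png

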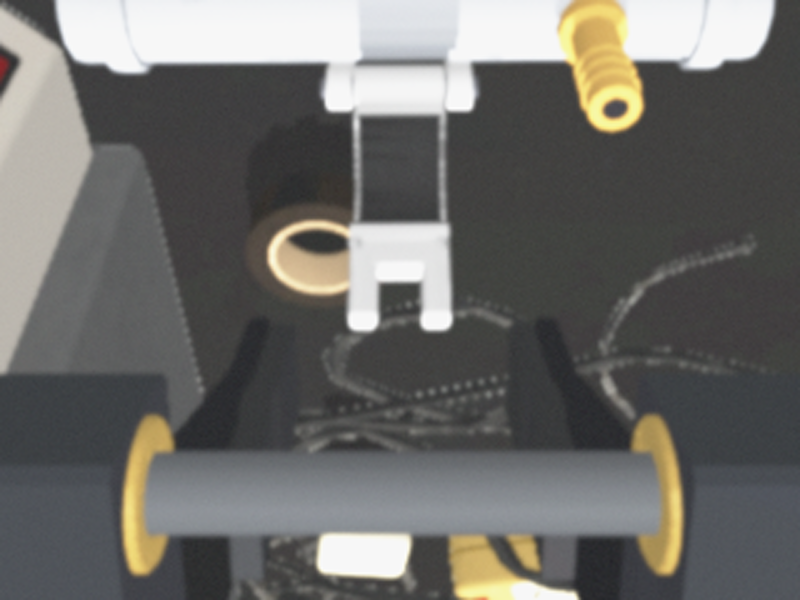

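```bash
python3 -m crank '[[[0,0.26,2],[0,0,0]],[[0,0,2],[0,0,0]],[[0,0,1.2],[0,0,0]],[[0,0,0.7],[0,0,0]],[[0,0,0],[0,0,0]],[[0,0,0],[0,0,0]]]'
python3 - <<'E'
from h import *
c=snap("wrist","w15",(160,160,480,400),2.5)
E
```

```text
time_s: 12.35
position: [0.5955, 0.315, 0.1016]
tcp_rot: [[0.001, 0.902, 0.431], [1.0, -0.0, -0.001], [-0.001, 0.431, -0.902]]
force: [-0.1, -0.4, 0.4]
opening: 0.478
```

View pics/w15.png

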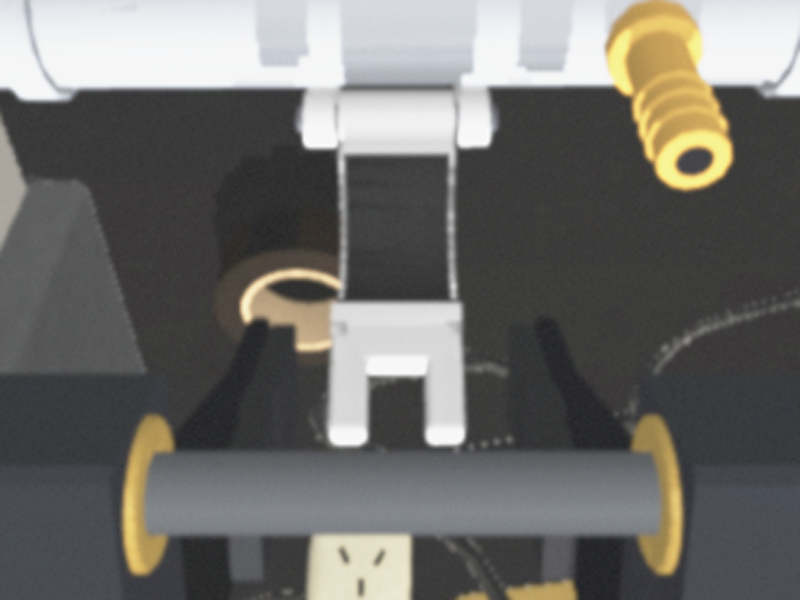

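```bash
python3 -m crank '[[[0,0,0],[0,0,0]],[[0,0,0],[0,0,0]],[[0,0,0],[0,0,0]],[[0,0,0],[0,0,0]],[[0,0,0],[0,0,0]]]' 1
cat > arc.py <<'E'
from h import *
s=read_state();R=np.array(s["tcp_rot"]);p=np.array(s["position"]);print(p,s["force"],s["opening"]*87)
H=np.array([.5715,p[1],.05]);off=.010
phi0=np.arctan2(R[0,2],-R[2,2]);c=p-off*R[:,2]-H
a0=np.arctan2(c[2],-c[0]);r0=np.hypot(c[0],c[2]);a1=np.arctan2(.006,.062);r1=.0623
print("a0",a0,"q",a0-a1,"r0",r0,"phi",phi0)
N=22;Rp=R;pp=p
for k in range(1,N+1):
    u=k/N;a=a0+(a1-a0)*u;r=r0+(r1-r0)*u;ph=phi0*(1-u)
    z=np.array([np.sin(ph),0,-np.cos(ph)]);Rn=np.column_stack([[0,1,0],np.cross(z,[0,1,0]),z])
    pn=H+[-r*np.cos(a),0,r*np.sin(a)]+off*z
    d=Rp.T@(pn-pp)*100
    print(f"[[0,{d[1]:.2f},{d[2]:.2f}],[{phi0/N:.3f},0,0]]",end=",\n" if k%6==0 else ",")
    Rp,pp=Rn,pn
E
python3 arc.py
```

```text
time_s: 12.9
position: [0.5957, 0.3141, 0.1014]
tcp_rot: [[0.001, 0.903, 0.431], [1.0, -0.0, -0.003], [-0.002, 0.431, -0.903]]
force: [0.2, -4.6, 3.1]
opening: 0.288
[0.59565329 0.3140738  0.10141904] [ 0.18514707 -4.57086907  3.07739071] 25.042790683230844
a0 1.8880529044134997 q 1.791579129230913 r0 0.06361906006282318 phi 0.44522616592199116
[[0,-0.41,-0.34],[0.020,0,0]],[[0,-0.44,-0.30],[0.020,0,0]],[[0,-0.47,-0.25],[0.020,0,0]],[[0,-0.49,-0.20],[0.020,0,0]],[[0,-0.51,-0.15],[0.020,0,0]],[[0,-0.53,-0.10],[0.020,0,0]],
[[0,-0.53,-0.05],[0.020,0,0]],[[0,-0.53,0.00],[0.020,0,0]],[[0,-0.53,0.05],[0.020,0,0]],[[0,-0.52,0.10],[0.020,0,0]],[[0,-0.51,0.15],[0.020,0,0]],[[0,-0.49,0.20],[0.020,0,0]],
[[0,-0.47,0.25],[0.020,0,0]],[[0,-0.44,0.29],[0.020,0,0]],[[0,-0.41,0.33],[0.020,0,0]],[[0,-0.37,0.37],[0.020,0,0]],[[0,-0.33,0.40],[0.020,0,0]],[[0,-0.29,0.43],[0.020,0,0]],
[[0,-0.24,0.46],[0.020,0,0]],[[0,-0.19,0.48],[0.020,0,0]],[[0,-0.14,0.49],[0.020,0,0]],[[0,-0.09,0.50],[0.020,0,0]],
```

```bash
python3 -m crank '[[[0,-0.41,-0.34],[0.020,0,0]],[[0,-0.44,-0.30],[0.020,0,0]],[[0,-0.47,-0.25],[0.020,0,0]],[[0,-0.49,-0.20],[0.020,0,0]],[[0,-0.51,-0.15],[0.020,0,0]],[[0,-0.53,-0.10],[0.020,0,0]]]'
python3 - <<'E'
from h import *
c=snap("wrist","w16",(160,160,480,400),2.5)
E
```

```text
time_s: 13.5
position: [0.5666, 0.3141, 0.1037]
tcp_rot: [[0.0, 0.946, 0.323], [1.0, 0.0, -0.001], [-0.001, 0.323, -0.946]]
force: [3.9, -6.7, 2.4]
opening: 0.282
```

View pics/w16.png

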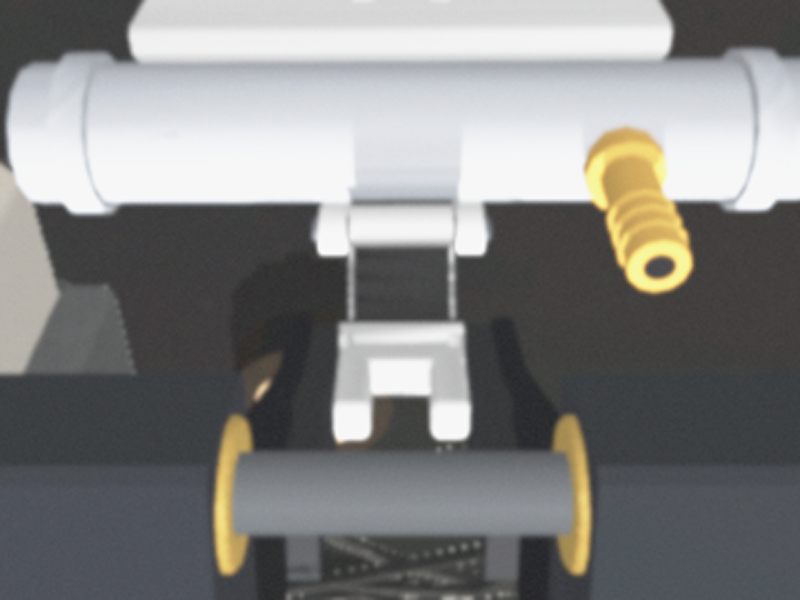

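Works: the half is following, and the tube is still seated. Continue.

```bash
python3 -m crank '[[[0,-0.53,-0.05],[0.020,0,0]],[[0,-0.53,0.00],[0.020,0,0]],[[0,-0.53,0.05],[0.020,0,0]],[[0,-0.52,0.10],[0.020,0,0]],[[0,-0.51,0.15],[0.020,0,0]],[[0,-0.49,0.20],[0.020,0,0]]]'; python3 -m crank '[[[0,-0.47,0.25],[0.020,0,0]],[[0,-0.44,0.29],[0.020,0,0]],[[0,-0.41,0.33],[0.020,0,0]],[[0,-0.37,0.37],[0.020,0,0]],[[0,-0.33,0.40],[0.020,0,0]]]'
python3 arc.py | head -3
python3 - <<'E'
from h import *
c=snap("wrist","w17",(80,160,560,400),1.6)
E
```

```text
time_s: 14.15
position: [0.5367, 0.3139, 0.0911]
tcp_rot: [[-0.0, 0.978, 0.207], [1.0, 0.0, -0.002], [-0.002, 0.207, -0.978]]
force: [0.2, -7.6, 6.6]
opening: 0.283
time_s: 14.65
position: [0.5187, 0.3137, 0.0707]
tcp_rot: [[-0.0, 0.994, 0.107], [1.0, 0.001, -0.003], [-0.003, 0.107, -0.994]]
force: [1.0, -6.3, 3.6]
opening: 0.279
[0.51867958 0.31373575 0.07065197] [ 0.95459174 -6.32094903  3.59729393] 24.276116937073404
a0 0.5163825890427751 q 0.4199088138601882 r0 0.06196602316429281 phi 0.10679416394862123
[[0,-0.07,0.10],[0.005,0,0]],[[0,-0.07,0.10],[0.005,0,0]],[[0,-0.07,0.10],[0.005,0,0]],[[0,-0.07,0.10],[0.005,0,0]],[[0,-0.06,0.10],[0.005,0,0]],[[0,-0.06,0.10],[0.005,0,0]],
```

View pics/w17.png

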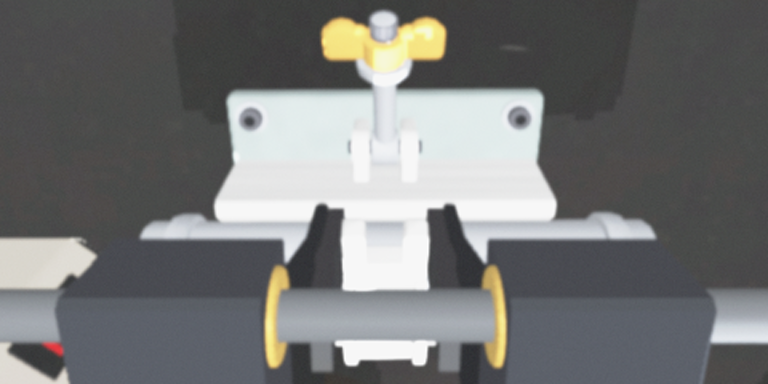

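```bash
python3 -m crank '[[[0,-0.29,0.43],[0.020,0,0]],[[0,-0.24,0.46],[0.020,0,0]],[[0,-0.19,0.48],[0.020,0,0]],[[0,-0.14,0.49],[0.020,0,0]],[[0,0,0],[0,0,0]]]'; python3 -m crank '[[[0,-0.09,0.25],[0.020,0,0]],[[0,0,0.2],[0,0,0]],[[0,0,0],[0,0,0]],[[0,0,0],[0,0,0]]]'
python3 arc.py | head -2
python3 - <<'E'
from h import *
c=snap("wrist","w18",(80,160,560,400),1.6)
E
```

```text
time_s: 15.2
position: [0.5116, 0.3137, 0.0505]
tcp_rot: [[-0.0, 1.0, 0.026], [1.0, 0.0, -0.003], [-0.003, 0.026, -1.0]]
force: [0.6, -5.7, 1.9]
opening: 0.286
time_s: 15.6
position: [0.5113, 0.3137, 0.049]
tcp_rot: [[-0.001, 1.0, 0.009], [1.0, 0.001, -0.003], [-0.003, 0.009, -1.0]]
force: [-1.4, -8.4, 16.3]
opening: 0.283
[0.51131235 0.313711   0.04902079] [-1.442406   -8.38622045 16.29948751] 24.616151055721975
a0 0.148545621803963 q 0.05207184662137608 r0 0.060948363446599756 phi 0.008951082120040602
```

View pics/w18.png

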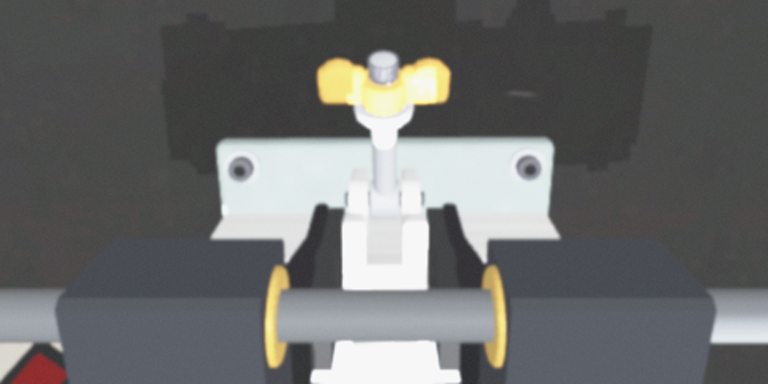

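```bash
python3 -m crank '[[[0,0,0],[0,0,0]],[[0,0,0],[0,0,0]],[[0,0,0],[0,0,0]]]' 0.2; python3 -m crank '[[[0,0,-1.5],[0,0,0]],[[0.2,-0.2,-2],[0,0,0]],[[0,-0.2,-1],[0,0,0]],[[0,0,0],[0,0,0]],[[0,0,0],[0,0,0]]]'
python3 - <<'E'
from h import *
c=snap("wrist","w19",(80,160,560,400),1.6)
snap("side","s19",(250,290,370,400),6)
need([.507,.3155,.064])
E
```

```text
time_s: 15.95
position: [0.5095, 0.3152, 0.0458]
tcp_rot: [[0.001, 1.0, 0.005], [1.0, -0.001, -0.001], [-0.001, 0.005, -1.0]]
force: [-0.3, 0.9, 0.1]
opening: 0.385
time_s: 16.45
position: [0.5054, 0.3169, 0.0914]
tcp_rot: [[0.001, 1.0, 0.005], [1.0, -0.001, -0.001], [-0.001, 0.005, -1.0]]
force: [0.1, -0.5, -0.3]
opening: 0.404
turn [0. 0. 0.] then shift cm (in NEW axes) [-0.12  0.19  2.66]
```

View pics/w19.png

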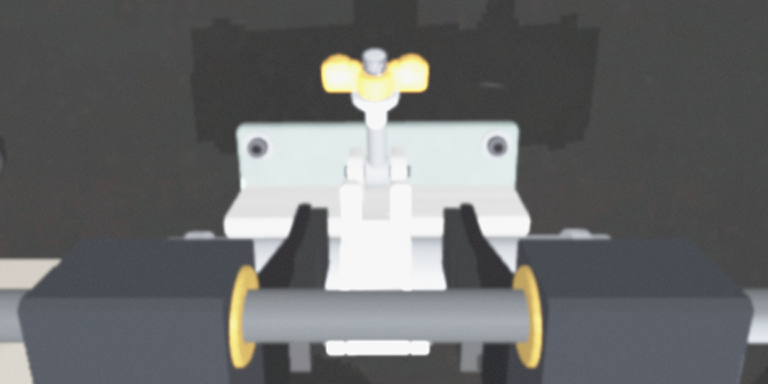

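View pics/s19.png

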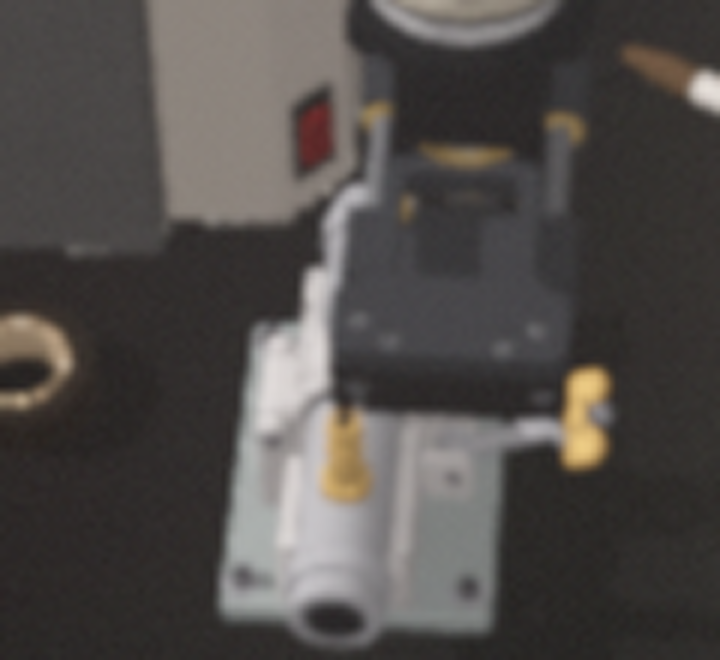

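```bash
python3 -m crank '[[[-0.1,0.1,0],[0,0,0]],[[0,0,0],[0,0,0]],[[0,0,0],[0,0,0]],[[0,0,0],[0,0,0]],[[0,0,1.5],[0,0,0]],[[0,0,0.8],[0,0,0]],[[0,0,0],[0,0,0]]]' 1; python3 -m crank '[[[0,0,0.4],[0,0,0]],[[0,0,0.3],[0,0,0]],[[0,0,0],[0,0,0]]]';  python3 -m crank '[[[0,0,0.2],[0,0,0]],[[0,0,0.2],[0,0,0]],[[0,0,0],[0,0,0]]]'
```

```text
time_s: 17.25
position: [0.5055, 0.3154, 0.0669]
tcp_rot: [[0.001, 1.0, 0.002], [1.0, -0.001, -0.002], [-0.002, 0.002, -1.0]]
force: [-0.5, 1.4, 0.4]
opening: 0.006
time_s: 17.55
position: [0.5065, 0.3158, 0.061]
tcp_rot: [[0.001, 1.0, 0.005], [1.0, -0.001, -0.001], [-0.001, 0.005, -1.0]]
force: [-0.6, -0.7, -0.3]
opening: 0.007
time_s: 17.85
position: [0.5069, 0.316, 0.0597]
tcp_rot: [[0.001, 1.0, 0.006], [1.0, -0.001, -0.001], [-0.001, 0.006, -1.0]]
force: [-3.0, -1.1, 13.6]
opening: 0.004
```

```bash
python3 -m crank '[[[0,0,-2],[0,0,0]],[[0,0,-2.5],[0,0,0]],[[0,-2,-2],[0,0,0]],[[0,-2.1,0],[0,0,0]],[[0,0,0],[0,0,0]],[[0,0,0],[0,0,0]]]' -0.24
python3 - <<'E'
from h import *
c=snap("wrist","w20",(160,160,480,400),2.5)
f=lambda p:((p-[160,160])*2.5).round(1)
P=np.array([.5095,.316,.022])
for a in [1.0,1.05,1.1,1.15,1.2]:
    print(a,f(proj(c,P+[-.0505*np.sin(a),0,.0505*np.cos(a)])),f(proj(c,P+[-.0595*np.sin(a),0,.0595*np.cos(a)])),(P+[-.0505*np.sin(a),0,.0505*np.cos(a)]).round(4))
print("lug tip shut",f(proj(c,[.5715-.071,.325,.060])))
need([.4645,.3155,.037])
E
```

```text
time_s: 18.45
position: [0.4657, 0.3161, 0.1222]
tcp_rot: [[0.0, 1.0, 0.006], [1.0, -0.0, -0.001], [-0.001, 0.006, -1.0]]
force: [0.2, -0.3, -0.2]
opening: 0.464
1.0 [397.8 251.1] [397.7 230.5] [0.467  0.316  0.0493]
1.05 [397.9 243.9] [397.7 222. ] [0.4657 0.316  0.0471]
1.1 [397.9 237.1] [397.8 214. ] [0.4645 0.316  0.0449]
1.15 [397.9 230.8] [397.8 206.5] [0.4634 0.316  0.0426]
1.2 [398.  224.8] [397.9 199.5] [0.4624 0.316  0.0403]
lug tip shut [430.7 380. ]
turn [0. 0. 0.] then shift cm (in NEW axes) [-0.06 -0.24  8.5 ]
```

View pics/w20.png

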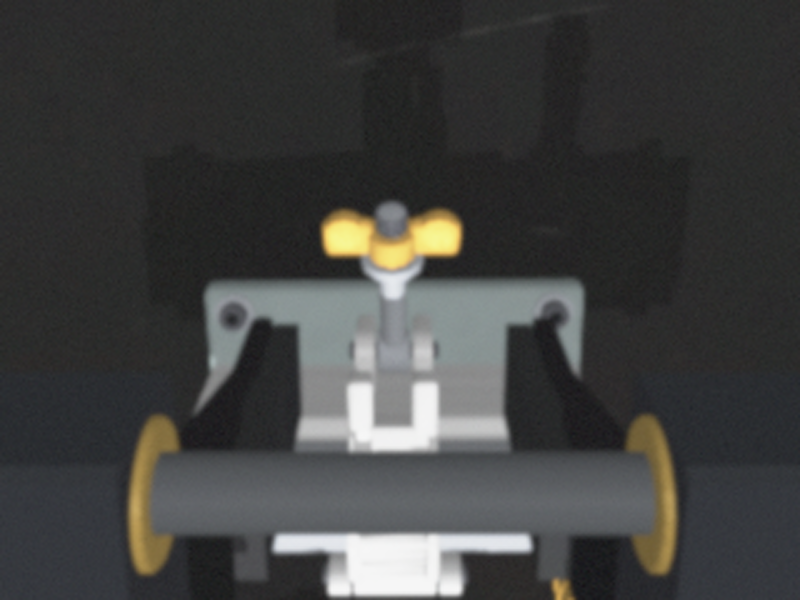

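```bash
python3 -m crank '[[[-0.1,-0.2,2.5],[0,0,0]],[[0,0,2],[0,0,0]],[[0,0,0],[0,0,0]],[[0,0,0],[0,0,0]]]'
python3 - <<'E'
from h import *
c=snap("wrist","w21",(160,160,480,400),2.5)
E
```

```text
time_s: 18.9
position: [0.4643, 0.3148, 0.0765]
tcp_rot: [[0.001, 1.0, 0.005], [1.0, -0.001, -0.001], [-0.001, 0.005, -1.0]]
force: [0.4, -1.0, -0.5]
opening: 0.618
```

View pics/w21.png

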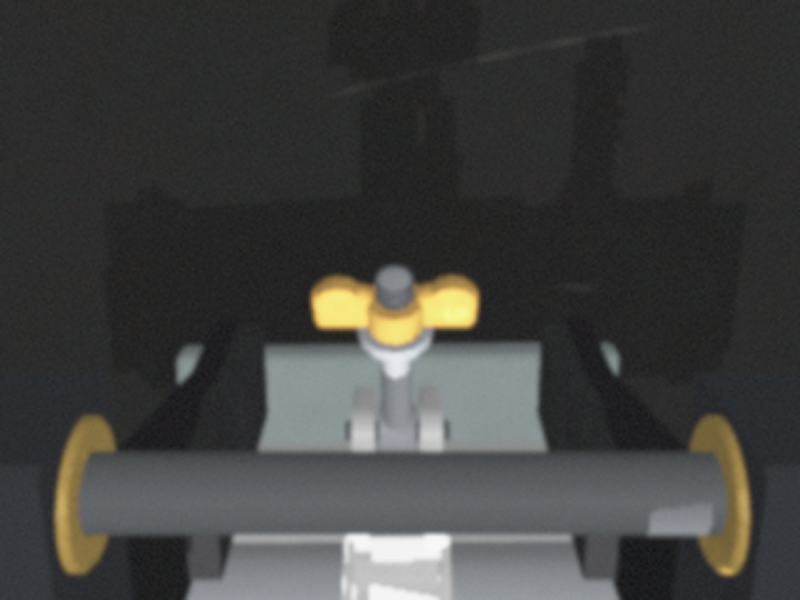

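```bash
python3 -m crank '[[[0,0,1.8],[0,0,0]],[[0,0,1.3],[0,0,0]],[[0,0,0.9],[0,0,0]],[[0,0,0],[0,0,0]],[[0,0,0],[0,0,0]]]'
python3 -m crank '[[[0,0,0],[0,0,0]],[[0,0,0],[0,0,0]],[[0,0,0],[0,0,0]],[[0,0,0],[0,0,0]],[[0,0,0],[0,0,0]]]' 1
python3 - <<'E'
from h import *
c=snap("wrist","w22",(160,160,480,400),2.5)
s=read_state();p=s["position"]
P=np.array([.5095,.022]);g=np.array([p[0],p[2]+.009])-P;print(s["opening"]*87,g,np.hypot(*g),np.arctan2(-g[0],g[1]))
a0=np.arctan2(-g[0],g[1]);r0=np.hypot(*g);N=14
a=np.linspace(a0,0,N+1);r=np.linspace(r0,.0505,N+1);x=-r*np.sin(a)*100;z=r*np.cos(a)*100
for i,j in zip(np.diff(x),-np.diff(z)): print(f"[[0,{i:.2f},{j:.2f}],[0,0,0]]",end=",")
E
```

```text
time_s: 19.45
position: [0.4639, 0.3149, 0.037]
tcp_rot: [[0.001, 1.0, 0.005], [1.0, -0.001, -0.001], [-0.001, 0.005, -1.0]]
force: [0.1, 0.2, 1.0]
opening: 0.621
time_s: 19.95
position: [0.4637, 0.3135, 0.0371]
tcp_rot: [[-0.001, 1.0, 0.005], [1.0, 0.001, -0.004], [-0.004, 0.005, -1.0]]
force: [1.1, -4.8, 0.7]
opening: 0.426
36.938753787858566 [-0.04588173  0.02412383] 0.05183717558331254 1.086735706148747
[[0,0.21,-0.34],[0,0,0]],[[0,0.23,-0.33],[0,0,0]],[[0,0.26,-0.31],[0,0,0]],[[0,0.28,-0.28],[0,0,0]],[[0,0.30,-0.26],[0,0,0]],[[0,0.32,-0.24],[0,0,0]],[[0,0.34,-0.21],[0,0,0]],[[0,0.35,-0.18],[0,0,0]],[[0,0.36,-0.16],[0,0,0]],[[0,0.37,-0.13],[0,0,0]],[[0,0.38,-0.10],[0,0,0]],[[0,0.39,-0.07],[0,0,0]],[[0,0.39,-0.04],[0,0,0]],[[0,0.39,-0.01],[0,0,0]],
```

View pics/w22.png

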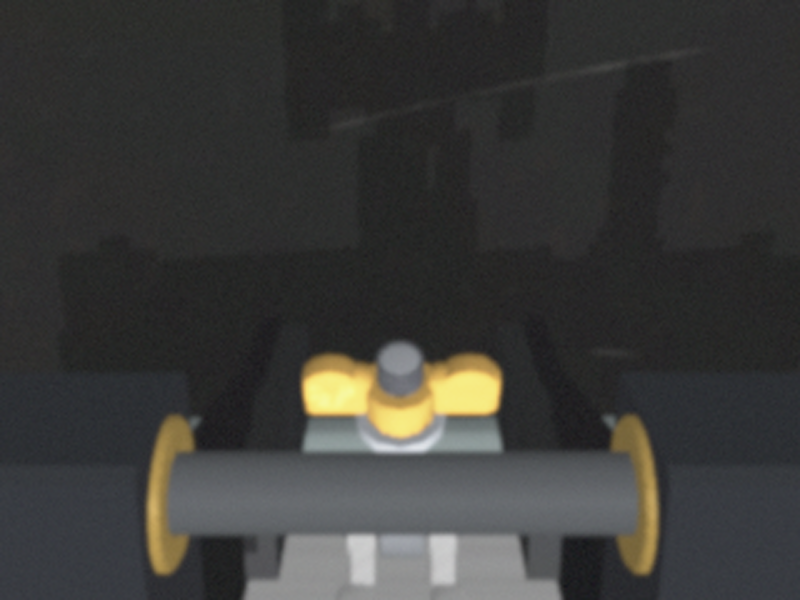

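```bash
python3 -m crank '[[[0,0.21,-0.34],[0,0,0]],[[0,0.23,-0.33],[0,0,0]],[[0,0.26,-0.31],[0,0,0]],[[0,0.28,-0.28],[0,0,0]],[[0,0.30,-0.26],[0,0,0]]]'; python3 -m crank '[[[0,0.32,-0.24],[0,0,0]],[[0,0.34,-0.21],[0,0,0]],[[0,0.35,-0.18],[0,0,0]],[[0,0.36,-0.16],[0,0,0]],[[0,0.37,-0.13],[0,0,0]]]'
python3 - <<'E'
from h import *
c=snap("wrist","w23",(160,160,480,400),2.5)
E
```

```text
time_s: 20.5
position: [0.4734, 0.3134, 0.0515]
tcp_rot: [[0.001, 1.0, -0.002], [1.0, -0.001, -0.004], [-0.004, -0.002, -1.0]]
force: [-3.2, -4.2, -2.8]
opening: 0.425
time_s: 21.0
position: [0.4878, 0.3134, 0.0614]
tcp_rot: [[0.001, 1.0, -0.008], [1.0, -0.001, -0.005], [-0.005, -0.008, -1.0]]
force: [-9.3, -4.0, 6.7]
opening: 0.422
```

View pics/w23.png

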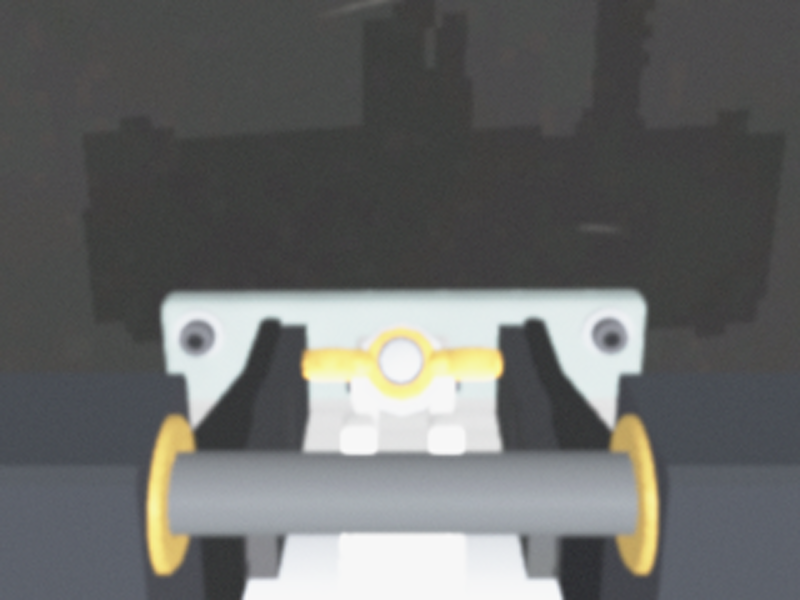

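```bash
python3 -m crank '[[[0,0.38,-0.10],[0,0,0]],[[0,0.39,-0.07],[0,0,0]],[[0,0.39,-0.04],[0,0,0]],[[0,0.39,-0.01],[0,0,0]],[[0,0,0],[0,0,0]]]'
python3 -m crank '[[[0,0.2,0.01],[0,0,0]],[[0,0.1,0],[0,0,0]],[[0,0,0],[0,0,0]]]'
python3 - <<'E'
from h import *
c=snap("wrist","w24",(160,160,480,400),2.5)
f=lambda p:((p-[160,160])*2.5).round(1)
P=np.array([.5095,.314,.022])
for a in [-.05,0,.05,.1,.2]:print(a,f(proj(c,P+[-.0595*np.sin(a),0,.0595*np.cos(a)])))
E
```

```text
time_s: 21.55
position: [0.5064, 0.3136, 0.0657]
tcp_rot: [[0.0, 1.0, -0.001], [1.0, -0.0, -0.004], [-0.004, -0.001, -1.0]]
force: [-6.7, -5.4, 13.0]
opening: 0.422
time_s: 21.85
position: [0.5101, 0.3136, 0.0659]
tcp_rot: [[0.0, 1.0, 0.001], [1.0, -0.0, -0.004], [-0.004, 0.001, -1.0]]
force: [-5.5, -6.7, 13.5]
opening: 0.421
-0.05 [397.9 423.5]
0 [397.8 409. ]
0.05 [397.8 394. ]
0.1 [397.8 378.5]
0.2 [397.8 346.2]
```

View pics/w24.png

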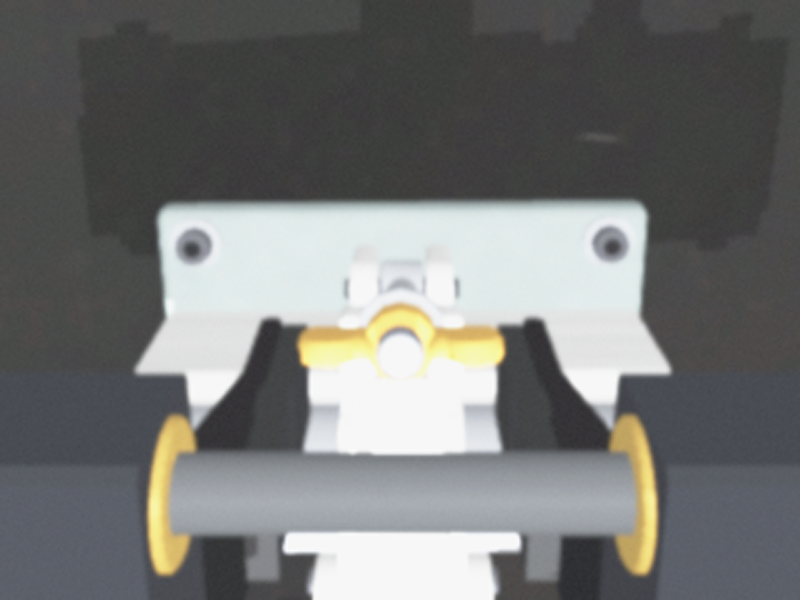

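```bash
python3 -m crank '[[[0,0,0],[0,0,0]],[[0,0,0],[0,0,0]],[[0,0,0],[0,0,0]]]' -0.1
python3 -m crank '[[[0,0,-2],[0,0,0]],[[0,-1.5,-2.5],[0,0,0]],[[0,-2.5,-2],[0,0,0]],[[0,0,0],[0,0,0]],[[0,0,0],[0,0,0]]]'
python3 - <<'E'
from h import *
c=snap("wrist","w25",(160,160,480,400),2.5)
f=lambda p:((p-[160,160])*2.5).round(1)
P=np.array([.5095,.315,.022])
for a in [-.05,0,.05,.1,.2]:print(a,f(proj(c,P+[-.0595*np.sin(a),0,.0595*np.cos(a)])))
print("lug tip shut",f(proj(c,[.5715-.071,.324,.060])),f(proj(c,[.5715-.071,.306,.060])))
snap("side","s25",(250,290,370,400),6)
E
```

```text
time_s: 22.2
position: [0.5131, 0.3157, 0.0643]
tcp_rot: [[0.001, 1.0, 0.007], [1.0, -0.001, 0.001], [0.001, 0.007, -1.0]]
force: [1.1, -0.3, 0.3]
opening: 0.531
time_s: 22.7
position: [0.4726, 0.3156, 0.1289]
tcp_rot: [[0.0, 1.0, 0.007], [1.0, -0.0, -0.0], [0.0, 0.007, -1.0]]
force: [-0.4, 0.1, 0.1]
opening: 0.552
-0.05 [395.3 424.2]
0 [395.3 414.1]
0.05 [395.2 403.8]
0.1 [395.2 393. ]
0.2 [395.2 370.8]
lug tip shut [428.2 345.7] [363.3 345.7]
```

View pics/w25.png

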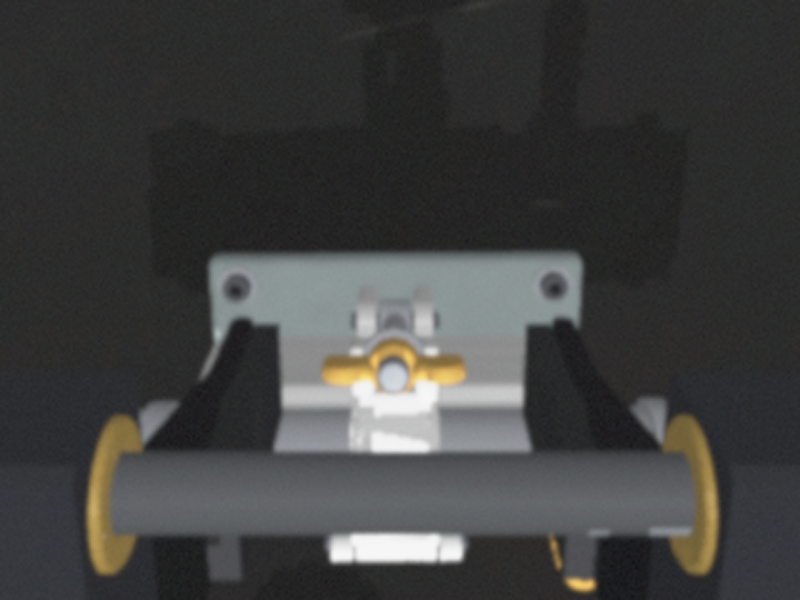

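View pics/s25.png

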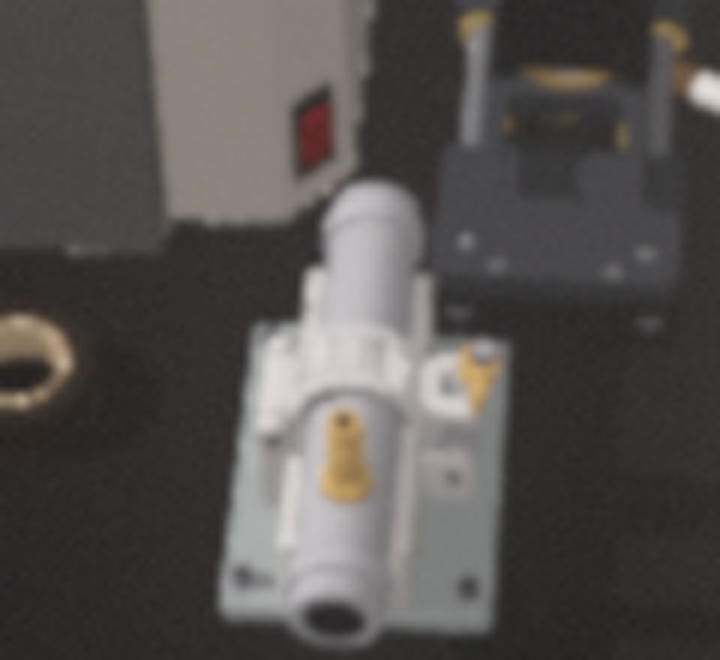

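```bash
python3 -m crank '[[[0,-0.3,0],[0,0,0]],[[0,0,0],[0,0,0]],[[0,0,0],[0,0,0]],[[0,0,2],[0,0,0]],[[0,0,2.5],[0,0,0]],[[0,0,1.6],[0,0,0]],[[0,0,0],[0,0,0]]]' 1
python3 -m crank '[[[0,0.5,0],[0,0,0]],[[0,0.4,0],[0,0,0]],[[0,0.3,0],[0,0,0]],[[0,0.3,0],[0,0,0]],[[0,0,0],[0,0,0]]]'
```

```text
time_s: 23.5
position: [0.4678, 0.3141, 0.0652]
tcp_rot: [[0.001, 1.0, 0.0], [1.0, -0.001, -0.003], [-0.003, 0.0, -1.0]]
force: [-0.9, 0.2, 0.3]
opening: 0.035
time_s: 24.0
position: [0.485, 0.3149, 0.0682]
tcp_rot: [[0.001, 1.0, 0.006], [1.0, -0.001, -0.001], [-0.001, 0.006, -1.0]]
force: [-0.0, 0.4, 0.7]
opening: 0.007
```

```bash
python3 -m crank '[[[0,0.3,0],[0,0,0]],[[0,0.2,0],[0,0,0]],[[0,0.2,0],[0,0,0]],[[0,0,0],[0,0,0]]]'
python3 -m crank '[[[0,0.1,0],[0,0,0]],[[0,0.1,0],[0,0,0]],[[0,0,0],[0,0,0]]]'
python3 -m crank '[[[0,0.1,0],[0,0,0]],[[0,0.1,0],[0,0,0]],[[0,0,0],[0,0,0]]]'
```

```text
time_s: 24.4
position: [0.4915, 0.3148, 0.0676]
tcp_rot: [[0.001, 1.0, 0.005], [1.0, -0.001, -0.001], [-0.001, 0.005, -1.0]]
force: [-0.9, -0.4, 0.6]
opening: 0.005
time_s: 24.7
position: [0.4934, 0.3148, 0.0676]
tcp_rot: [[0.001, 1.0, 0.005], [1.0, -0.001, -0.001], [-0.001, 0.005, -1.0]]
force: [-1.3, -0.8, -0.1]
opening: 0.001
time_s: 25.0
position: [0.4944, 0.3148, 0.0676]
tcp_rot: [[0.001, 1.0, 0.003], [1.0, -0.001, -0.001], [-0.001, 0.003, -1.0]]
force: [-2.5, 1.0, 1.8]
opening: 0.008
```

```bash
python3 -m crank '[[[0,0.2,0],[0,0,0]],[[0,0,0],[0,0,0]]]'
python3 -m crank '[[[0,0.2,0],[0,0,0]],[[0,0,0],[0,0,0]]]'
```

```text
time_s: 25.2
position: [0.4946, 0.3147, 0.0675]
tcp_rot: [[0.001, 1.0, -0.0], [1.0, -0.001, -0.002], [-0.002, -0.0, -1.0]]
force: [-7.4, 0.1, 4.3]
opening: 0.006
time_s: 25.4
position: [0.4948, 0.3146, 0.0673]
tcp_rot: [[0.001, 1.0, -0.004], [1.0, -0.001, -0.003], [-0.003, -0.004, -1.0]]
force: [-9.7, 1.6, 6.7]
opening: 0.002
```

```bash
python3 -m crank '[[[0,-2,0],[0,0,0]],[[0,-2,-2],[0,0,0]],[[0,-0.3,-3],[0,0,0]],[[0,0,-2],[0,0,0]],[[0,0,0],[0,0,0]],[[0,0,0],[0,0,0]]]'
python3 - <<'E'
from h import *
c=snap("wrist","w26",(160,140,480,380),2.5)
f=lambda p:((p-[160,140])*2.5).round(1)
P=np.array([.5095,.315,.022])
for a in [-.05,0,.05,.1,.2]:print(a,f(proj(c,P+[-.0595*np.sin(a),0,.0595*np.cos(a)])))
for th in [-.05,0,.05,.1]: print("tip",th,f(proj(c,[.5435-.05*np.sin(th),.3625,.05+.05*np.cos(th)])))
snap("side","s26",(250,290,370,400),6)
E
```

```text
time_s: 26.0
position: [0.457, 0.3153, 0.1377]
tcp_rot: [[0.001, 1.0, 0.008], [1.0, -0.001, -0.0], [-0.0, 0.008, -1.0]]
force: [0.1, -0.7, -0.7]
opening: 0.009
-0.05 [397.2 507.8]
0 [397.2 498.4]
0.05 [397.2 488.7]
0.1 [397.2 478.7]
0.2 [397.1 457.7]
tip -0.05 [576.  656.8]
tip 0 [576.6 649.2]
tip 0.05 [577.1 641.3]
tip 0.1 [577.6 632.9]
```

View pics/w26.png

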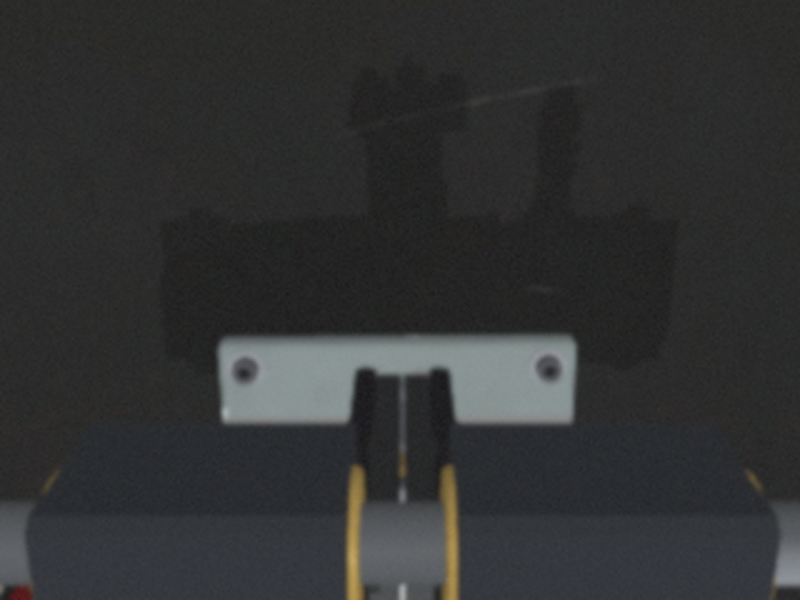

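View pics/s26.png

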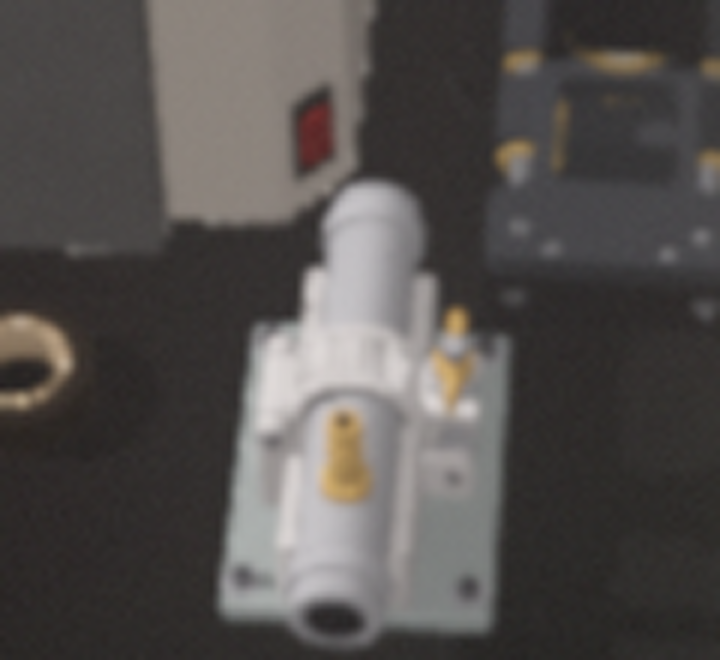

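```bash
python3 -m crank '[[[0,0,-4],[0,0,0]],[[0,0,-4],[0,0,0]],[[0,0,-4],[0,0,0]],[[0,0,-2],[0,0,0]],[[0,0,0],[0,0,0]],[[0,0,0],[0,0,0]]]' -1
python3 - <<'E'
from h import *
c=snap("wrist","w27",(225,185,415,345),4)
f=lambda p:((p-[225,185])*4).round(1)
P=np.array([.5095,.315,.022])
for a in [-.05,0,.05,.1,.2]:print(a,f(proj(c,P+[-.0595*np.sin(a),0,.0595*np.cos(a)])),f(P[:0].sum()+proj(c,P)))
for th in [-.05,0,.05,.1]: print("tip",th,f(proj(c,[.5435-.05*np.sin(th),.3625,.05+.05*np.cos(th)])))
for q in [0,.05,.1]: print("lug tip",q,f(proj(c,[.5715-.071,.324,.060+.071*q])))
snap("top","t27")
E
```

```text
time_s: 26.7
position: [0.4547, 0.3148, 0.276]
tcp_rot: [[0.001, 1.0, 0.003], [1.0, -0.001, -0.002], [-0.002, 0.003, -1.0]]
force: [-0.6, 0.4, -1.2]
opening: 0.467
-0.05 [381.4 348. ] [382.  265.6]
0 [381.4 337.4] [382.  265.6]
0.05 [381.4 326.7] [382.  265.6]
0.1 [381.4 315.7] [382.  265.6]
0.2 [381.4 293.2] [382.  265.6]
tip -0.05 [566.5 496.5]
tip 0 [566.9 487.8]
tip 0.05 [567.2 478.9]
tip 0.1 [567.5 469.7]
lug tip 0 [414.5 278.2]
lug tip 0.05 [414.8 282.4]
lug tip 0.1 [415.  286.7]
```

View pics/w27.png

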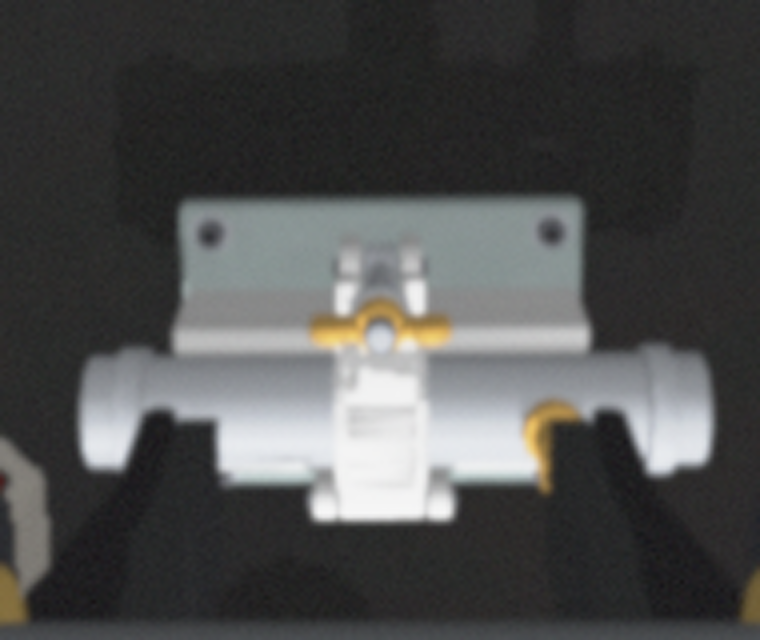

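View pics/t27.png

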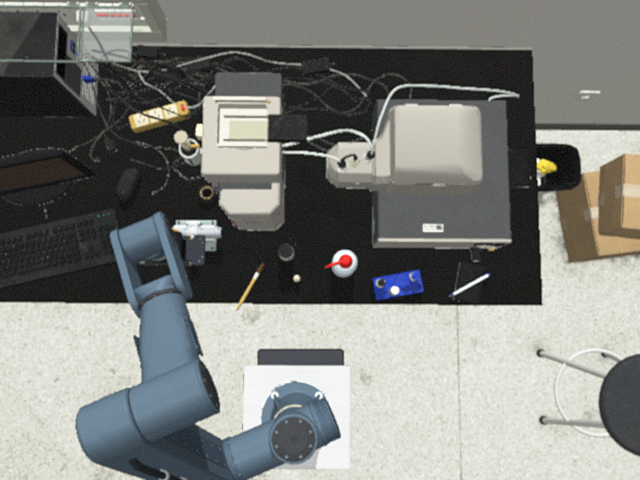

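```bash
python3 -m crank '[[[2.4,-1.5,0],[0,0,0]],[[2.4,-1.5,0],[0,0,0]],[[0,0,0],[0,0,0]],[[0,0,0],[0,0,0]],[[0,0,0],[0,0,0]],[[0,0,0],[0,0,0]]]' -1
python3 - <<'E'
from h import *
c=snap("wrist","w28",(270,220,390,330),6)
f=lambda p:((p-[270,220])*6).round(1)
for ox in [.543,.544]:
 for th in [-.1,0,.1]: print(ox,th,[f(proj(c,[ox-r*np.sin(th),.3625,.05+r*np.cos(th)])) for r in (.02,.05)])
 a=np.linspace(0,6.28,400);Q=np.array([f(proj(c,[ox+.016*np.cos(b),.35,.05+.016*np.sin(b)])) for b in a]);print(Q[:,1].min(),Q[:,1].max())
snap("side","s28",(290,325,340,400),10)
E
```

```text
time_s: 27.4
position: [0.4256, 0.3624, 0.2767]
tcp_rot: [[0.002, 1.0, 0.004], [1.0, -0.002, -0.002], [-0.002, 0.004, -1.0]]
force: [0.9, -0.3, -0.5]
opening: 0.994
0.543 -0.1 [array([302.3, 591.7]), array([301.9, 690.5])]
0.543 0 [array([302.3, 582.5]), array([301.8, 666.2])]
0.543 0.1 [array([302.3, 572.7]), array([301.8, 640.2])]
450.8 616.0
0.544 -0.1 [array([302.4, 596.5]), array([301.9, 695.5])]
0.544 0 [array([302.3, 587.3]), array([301.9, 671.2])]
0.544 0.1 [array([302.3, 577.5]), array([301.8, 645.3])]
455.4 620.5
```

View pics/w28.png

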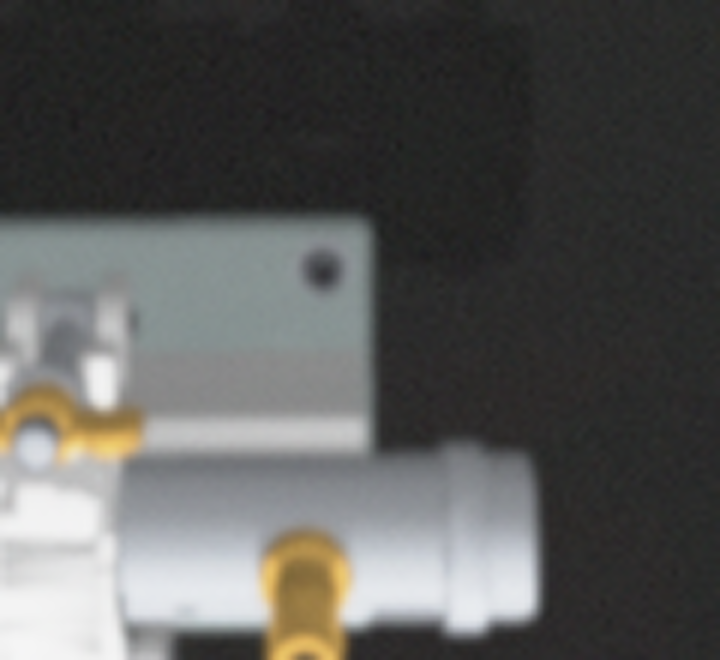

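View pics/s28.png

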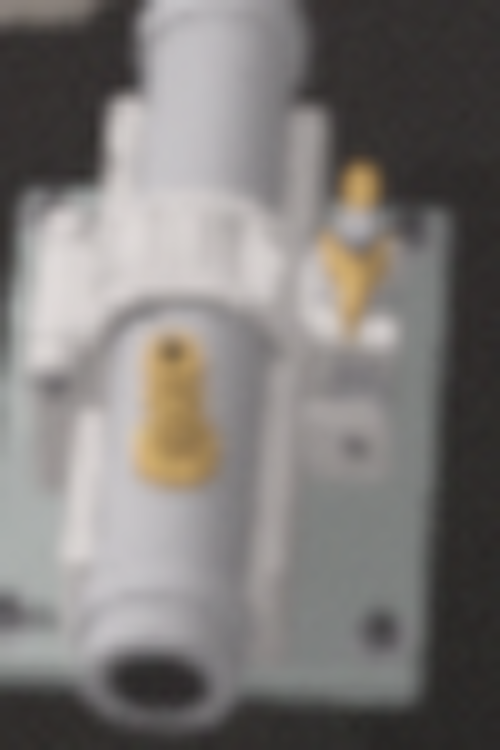

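Run:
```python
from rig import bot
print(bot.hand_in())
```

```text
the job is handed in; nothing more can be done
None
```

I turned the tube until its air inlet points straight up, swung the hinged half shut, and swung the bolt home. I then let go and handed the job in at about 27.4 s. There is no verdict yet.

- **Turning the tube:** I pinched the inlet and led it round in two goes. On the first, the grip yawed the tube part-way out of the V. It dropped back into place when released, with the inlet still about 0.34 rad short of upright. On the second I tilted the gripper in step with the inlet, and the tube stayed seated. The tube has shifted about 2 mm along +y, within its end play.
- **Inlet angle:** The last side and wrist pictures put the inlet within about 0.02 rad of vertical. The wrist view of its foot was not clear enough to say better than a few hundredths.
- **Hinged half:** I pressed down on the lug afterwards and met firm resistance with its top at 60 mm, which is the shut height.
- **Bolt:** The pinch left it at about 0.18 rad, so I pushed it on with closed fingers until it stopped firmly at about 10 N. The last wrist picture shows it upright at about 0 rad, with the nut over the lug.
- **Other things on the bench:** They look unmoved in the last top picture. In the force readings at the end of each move the largest component was 16 N, well below the limits.

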